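# Clear the sprung lid and hold it at the set arm

## Task

Use the scraper block to sweep the three ceramic chips off the shut lid of the bench incubator onto the bench (do not touch them with the fingers), then stand the block upright on the bench, clear of the incubator. Then lift the sprung lid until it is parallel to the dark set arm beside it, and hold it still there, so that the samples can be loaded: the job finishes while the gripper is still holding the lid up. Keep the chips on the bench, leave the set arm as it is, and leave the other things on the bench where they stand.

Things in the scene. Friction and masses are not known exactly. Their poses are not given: they have to be found in the camera images.
- instrument: fixed white bench incubator, 180 (x) by 200 (y) by 95 mm high over its shut lid; origin at the centre of its underside on the bench; its own -x side is the front with a dark display and a knob, its +y side (its left) is plain and free, the set arm is on its -y side, the lid hinge along the top of its +x side. It stands turned by up to 0.25 rad
- lid (a joint): opening angle of the lid in rad: 0 shut, grows as the front edge rises (limit 1.2). A spring pulls it shut: at the handle bar, square to the lid, it takes about 5 N to start opening and about 9 N at 0.75 rad. It shuts itself when let go
- lid_hinge (a point): point on the lid's hinge axis, midway across and half-way through the plate, 90 mm above the bench. The lid is a grey flat plate 178 (x) by 204 (y) by 10 mm with a steel handle, turning about its rear edge. These axes turn with the lid: -x runs to its front edge, z is square to the plate, y is the hinge axis (a positive turn lifts the front). The plate spans x = -181 to -3 mm; its upper face is at z = +5 mm (95 mm above the bench when shut)
- lid_handle (a point): middle of the handle: round steel bar, 12 mm diameter, along y, 104 mm between the centres of its two 12 mm posts; it stands on the lid near the front edge, at x = -158, z = +41 mm from lid_hinge, with a free gap of 30 mm under the bar. Axes as lid_hinge
- lid_top_centre (a point): point on the lid's upper face, midway across and 66 mm in front of the hinge: the middle of the flat area between handle and hinge on which the chips lie (within 32 mm of it in x, and from y = -22 to +62 mm). Axes as lid_hinge
- set_arm (a joint): angle of the set arm in rad, measured like the lid's: the arm is parallel to the lid when both have the same value. It stays where it is set (0.4 to 0.75 rad) by stiff friction
- set_arm_tip (a point): front end of the set arm: a dark steel bar 85 mm long, 12 mm high and 6 mm thick, with a round end, that pivots on the lid's hinge axis, beside the lid on the instrument's -y side, 124 mm from the middle. The arm's own -x axis runs from pivot to tip; its tip is 85 mm from the hinge axis, so it stands up to 70 mm above the shut lid: keep clear of it
- block_grip (a point): grip of the loose scraper block, 42 mm above its underside: a grey plastic grip 74 (x) by 20 (y) mm, from 17 to 60 mm up, on a 100 (x) by 26 (y) by 17 mm bar with a black rubber underside; 60 mm high, 0.16 kg. Its long side is its x axis; take it across y. Starts upright on the bench to the right of the instrument
- block: the scraper block itself; origin at the centre of its underside
- chip_1_centre (a point): centre of a loose white ceramic boiling chip, about 16x12x9 mm, 10 g, lying on the shut lid
- chip_1: the same chip; origin at the centre of its underside
- chip_2_centre (a point): centre of a loose white ceramic boiling chip, about 13x14x10 mm, 10 g, lying on the shut lid
- chip_2: the same chip; origin at the centre of its underside
- chip_3_centre (a point): centre of a loose white ceramic boiling chip, about 18x11x8 mm, 10 g, lying on the shut lid
- chip_3: the same chip; origin at the centre of its underside
- vial_1: bystander: small glass sample vial with a black cap, 23x23x46 mm, standing on the bench, to be left alone; origin at the centre of its underside
- vial_4: bystander: small glass sample vial with a black cap, 23x23x46 mm, standing on the bench, to be left alone; origin at the centre of its underside
- rubber_stopper: bystander: black rubber stopper, 35x35x28 mm, standing on the bench, to be left alone; origin at the centre of its underside
- beaker: bystander: small glass beaker, 46x44x58 mm, standing on the bench, to be left alone; origin at the centre of its underside
- tape_roll: bystander: roll of paper tape lying flat, 58x58x18 mm, standing on the bench, to be left alone; origin at the centre of its underside
- dropper_bottle: bystander: white dropper bottle with a pointed green cap, 31x31x95 mm, standing on the bench, to be left alone; origin at the centre of its underside
Mind the look-alikes: they are no part of the job. Several things look just like the block: the one meant starts farthest to the robot's right.

How it is judged:
By the outcome, as a careful person would: the job done as asked, in the order asked, and still so for the second after the job is handed in, while the arm keeps its last pose, push and grip.
It also fails if it takes over 61 s, if anything falls off the work surface, if the arm or the gripper's body presses on something with over 40 N, if the wrist force passes 120 N, or if a joint passes its speed limit or range.

## Robot

A 6-joint arm with a two-finger parallel gripper is mounted at the origin on a cart in front of the work surface, level with it; the furniture and walls round the work are solid. World frame = base frame: x ahead of the robot, y to its left, z up, the work surface at z = 0. Lengths are in mm, angles in rad, forces in N, time in s.
With the tool pointing down it reaches from about 250 to 775 mm from the base axis. Payload 4 kg.
Tool frame: the origin (TCP) lies midway between the tips of the shut fingers; the grasp point (between the pads) lies 19 mm behind it; z points along the fingers, y is the direction in which the jaws open and shut (so a half turn about z gives the same grasp; the last joint's range is limited). The gripper opens to 85 mm and grips with 20 to 120 N. Pads are 22 mm wide; open, the fingers measure 114 mm over their backs; the gripper's body (76 mm by 85 mm) begins 54 mm behind the grasp point. The pads swing forward as they close: fully open they stand 13 mm farther back than shut.
Start: joints at [-1.249, 0.087, 1.371, -0, 1.684, -0.103], TCP at [226.675, -501.135, 231.341] pointing down, gripper open.
Joint ranges: [-3.1, 3.1], [-0.76, 2.03], [0.27, 2.55], [-1.08, 4.22], [0.17, 2.65], [-2.57, 2.57]. Speed limits (rad/s): [2.79, 2.79, 3.14, 3.14, 3.14, 3.14].

## Interface

Orientations are given as a unit quaternion [w, x, y, z].
In Python, from station import monitor, imaging, sign_off gives the robot as it stands.
- The arm moves only by the tool step_arm, never from a script. Its argument "motion" is a list of rows, each a list of 6 numbers: the shift along the tool's x, y, z each as a share of 400 mm, from -1 to 1, then the turn, a rotation vector about the tool's x, y, z each as a share of 30 degrees, from -1 to 1. A call has 1 to 5 rows; each row is the pose to reach, as a shift and turn from the pose commanded when the call began, along the tool's axes at that moment; what a row does not reach only later rows make up. A row lasts 1/12 s, in which the tool goes at most 41.7 mm and 7.16 degrees, less where a joint would pass 70% of its speed; a pose out of reach is approached as far as the arm can. A call with a number of a shift or a turn outside -1 to 1 is refused whole. A call with a gripper value outside its range is refused whole. "jaw" is the gripper's target within -1 to 1 (fully open at 1, half-way at 0, shut at -1), set as the call begins (left out, the last holds). The fingers move at their own pace and stop on an object; the grip force is fixed at half the most. Time passes only in rows, so rows that repeat a pose let the fingers close. It gives the time, the measured TCP pose, the force and the opening at its end, in the units of the state.
- monitor.sense(): the state, without advancing time (a new reading comes with each control period).
- imaging.camera(name): name is "side" or "top"; returns a dict with "color" (480x640x3 uint8, red, green, blue), "camera_matrix" (3x3 intrinsics, pixels), "D" ([k1, k2, p1, p2, k3] as OpenCV has them; the pictures are not rectified), "rvec" (rotation vector, rad) and "tvec" (3), from world to camera coordinates, as OpenCV has them. Camera axes: x right, y down, z forward; pixel columns grow to the right and rows downward; lengths in mm; the calibration is good to about 2 mm. A picture is of the moment at which its call begins. There is no depth.
- sign_off(): hands the job in, once; it reports no verdict.
The state is a dict: "t": time; "q": joint angles; "qvel": joint speeds; "tau": joint torques, N m; "position": TCP position; "orientation": TCP orientation; "ft_force": force on the tool from outside, world axes, zero at the start; "torque": the same for the moment, N m; "gripper_width": opening from 0.0 (shut) to 1.0 (fully open).
Only numpy, scipy, OpenCV 4.12 (cv2) and the standard library are available. Lean on these libraries where they do the work, as an engineer would, in place of code of your own. Each camera call takes 0.05 s, during which the arm holds its last target.

## Working session

There is one attempt and no reset: what is moved stays moved. The work goes in short steps, Python scripts to look and compute and a tool call to move; the robot and the scene stay as the last step left them, time stands still between calls to the robot, and variables do not carry over. Pictures are saved under pics/ and viewed, and the job is handed in when it is done.

Besides the shell and the picture viewer there is one more tool, called after ">>>" in YAML: its name, and indented under it one key for each argument. step_arm: Moves the arm, as the interface text tells. Its arguments: {"type":"object","properties":{"motion":{"type":"array"},"jaw":{"type":"number"}},"required":["motion"]}

```bash
ls; mkdir -p pics
python3 - <<'E'
from station import monitor, imaging
import cv2,numpy as np
print(monitor.sense())
for n in("side","top"):
    c=imaging.camera(n); cv2.imwrite(f"pics/{n}0.png",c["color"][:,:,::-1])
    print(n,c["camera_matrix"],c["D"],c["rvec"],c["tvec"])
    R=cv2.Rodrigues(np.array(c["rvec"],float))[0]; print(-R.T@np.array(c["tvec"]).ravel(),R)
E
```

```text
pics
{'t': 0.0, 'q': array([-1.24911008e+00,  8.79781666e-02,  1.37227598e+00,  6.22186927e-06,
        1.68362030e+00, -1.03067242e-01]), 'qvel': array([-0.00100421,  0.00093689,  0.00016827, -0.00143221,  0.00120308,
        0.00031839]), 'tau': array([ 2.11483248e-04, -3.51866269e+01, -3.13273358e+01, -2.06483683e-04,
        1.07361257e-02,  1.32663928e-06]), 'position': array([ 226.50532297, -500.63585962,  230.11546165]), 'orientation': array([-1.13442125e-03,  9.77531988e-01,  2.10784038e-01, -1.21389163e-04]), 'ft_force': array([ 0.0606332 ,  0.22653512, -0.80371941]), 'torque': array([0.01489035, 0.02340139, 0.02364064]), 'gripper_width': 1.0013286432669894}
side [[620.06144302   0.         321.92087094]
 [  0.         620.06144302 235.98831994]
 [  0.           0.           1.        ]] [-0.06658003  0.          0.          0.          0.        ] [ 0.46411438 -2.51430214  1.49673555] [ 486.2399814   182.07057639 1551.98736337]
[   8.33775992 1367.8887292   898.3622302 ] [[-0.93534401 -0.35368901  0.00597298]
 [-0.1738552   0.44493041 -0.87852792]
 [ 0.30806811 -0.82276426 -0.47765366]]
top [[519.60519435   0.         322.22974128]
 [  0.         519.60519435 239.11039375]
 [  0.           0.           1.        ]] [0.00358147 0.         0.         0.         0.        ] [ 2.11062534 -2.1407394   0.17423147] [   6.9543755   543.58611472 1566.27370045]
[ 264.24278649  -15.52144593 1636.66806858] [[-0.01315356 -0.99984611 -0.01160755]
 [-0.98481015  0.01496403 -0.17298857]
 [ 0.17313565  0.00915581 -0.98485543]]
```

View pics/side0.png

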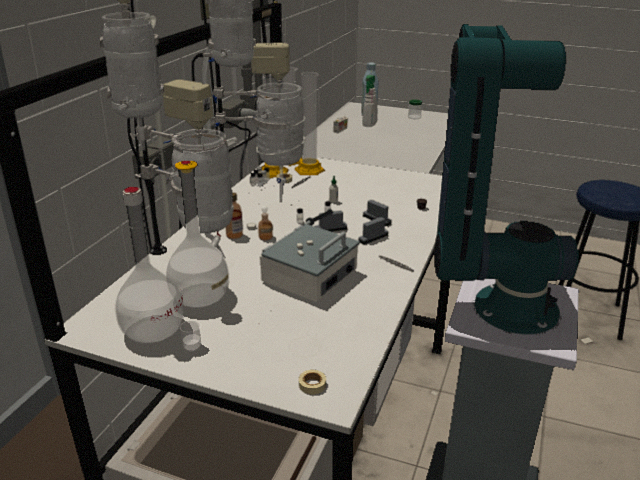

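View pics/top0.png

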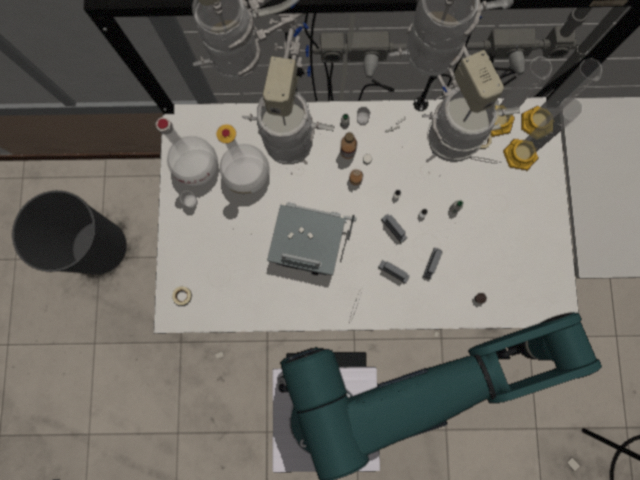

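Candidates for the block in the top view are (394,229), (394,271) and (432,263). The one farthest right is (432,263). I'll check it in a close crop.

```bash
cat > h.py <<'E'
import cv2,numpy as np
from station import monitor, imaging
from scipy.spatial.transform import Rotation as Ro
class Cam:
    def __init__(s,n):
        c=imaging.camera(n); s.im=c["color"][:,:,::-1].copy(); s.K=np.array(c["camera_matrix"],float); s.D=np.array(c["D"],float)
        s.rv=np.array(c["rvec"],float); s.tv=np.array(c["tvec"],float).ravel(); s.R=cv2.Rodrigues(s.rv)[0]; s.C=-s.R.T@s.tv
    def ray(s,uv):
        p=cv2.undistortPoints(np.array(uv,float).reshape(-1,1,2),s.K,s.D).reshape(-1,2)
        return np.c_[p,np.ones(len(p))]@s.R
    def onz(s,uv,z):
        d=s.ray(uv); return s.C+d*((z-s.C[2])/d[:,2])[:,None]
    def proj(s,P): return cv2.projectPoints(np.array(P,float).reshape(-1,1,3),s.rv,s.tv,s.K,s.D)[0].reshape(-1,2)
    def crop(s,x0,y0,x1,y1,k,name):
        cv2.imwrite("pics/"+name,cv2.resize(s.im[y0:y1,x0:x1],None,fx=k,fy=k,interpolation=cv2.INTER_CUBIC))
def tri(c1,u1,c2,u2):
    d1=c1.ray([u1])[0];d2=c2.ray([u2])[0]
    A=np.c_[d1,-d2]; s=np.linalg.lstsq(A,c2.C-c1.C,rcond=None)[0]
    a=c1.C+d1*s[0];b=c2.C+d2*s[1]; return (a+b)/2,np.linalg.norm(a-b)
E
python3 - <<'E'
from h import *
t=Cam("top"); t.crop(250,180,450,310,4,"t1.png")
s=Cam("side"); s.crop(240,170,440,310,4,"s1.png")
E
```

```text
(no output)
```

View pics/t1.png

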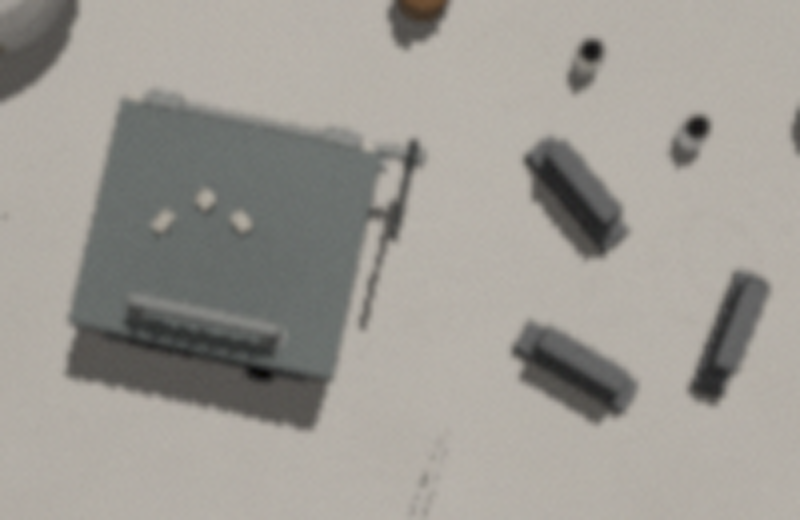

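View pics/s1.png

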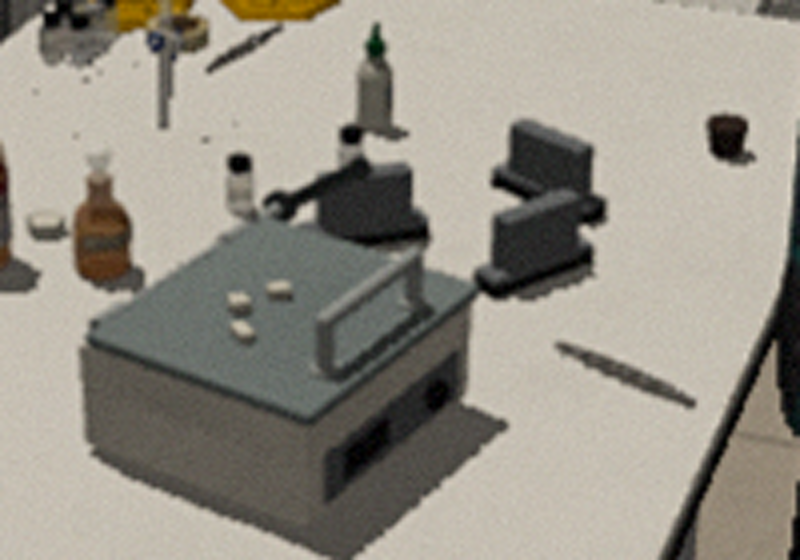

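Run:
```python
from h import *
t=Cam("top"); t.crop(330,205,370,270,9,"t2.png")
s=Cam("side"); s.crop(295,195,350,235,14,"s2.png")
t.crop(410,240,450,290,12,"t3.png")
hsv=cv2.cvtColor(t.im,cv2.COLOR_BGR2HSV)
for p in [(300,225),(340,225),(432,262),(302,231),(270,300),(434,255)]: print(p,t.im[p[1],p[0]],hsv[p[1],p[0]])
# lid
m=((hsv[...,0]>75)&(hsv[...,0]<105)&(hsv[...,1]>18)&(hsv[...,2]>85)).astype(np.uint8)*255
m[:, :262]=0; m[:,350:]=0; m[:195]=0; m[285:]=0
m=cv2.morphologyEx(m,cv2.MORPH_CLOSE,np.ones((5,5)))
m=cv2.morphologyEx(m,cv2.MORPH_OPEN,np.ones((5,5)))
c=max(cv2.findContours(m,0,2)[0],key=cv2.contourArea); r=cv2.minAreaRect(c); b=cv2.boxPoints(r); print(r,b)
P=t.onz(b,95);print(P.round(1)); print([np.linalg.norm(P[i]-P[i-1]) for i in range(4)],P.mean(0))
# chips
cm=((t.im.min(2)>150)).astype(np.uint8); cm[:,:280]=0;cm[:,320:]=0;cm[:220]=0;cm[245:]=0
n,l,st,ce=cv2.connectedComponentsWithStats(cm); print(st,ce); print(t.onz(ce[1:],99).round(1))
```

```text
(300, 225) [110 113 108] [ 72  11 113]
(340, 225) [111 113 109] [ 75   9 113]
(432, 262) [87 87 88] [ 0  3 88]
(302, 231) [120 128 132] [ 20  23 132]
(270, 300) [165 173 178] [ 18  19 178]
(434, 255) [68 69 68] [60  4 69]Traceback (most recent call last):
  File "<stdin>", line 12, in <module>
ValueError: max() iterable argument is empty
```

View pics/t2.png

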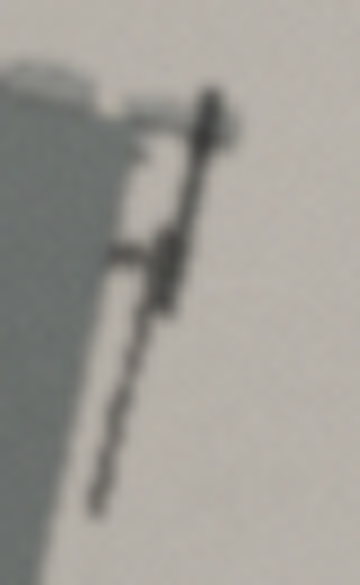

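View pics/s2.png

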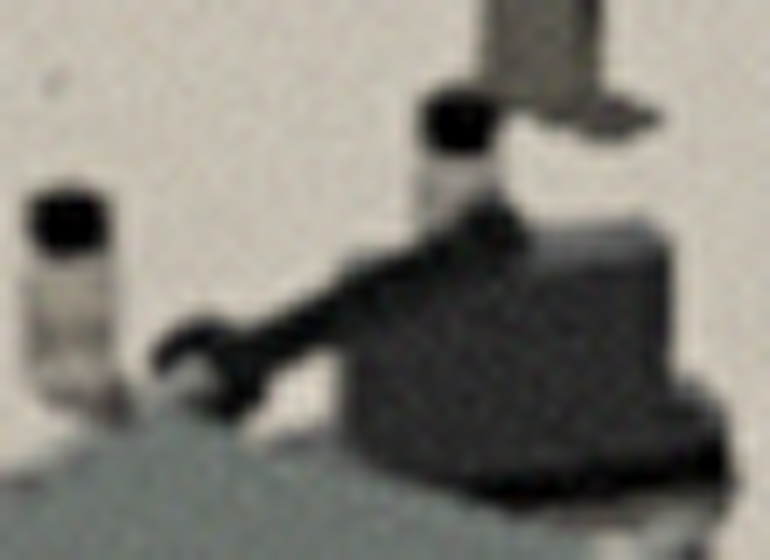

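View pics/t3.png

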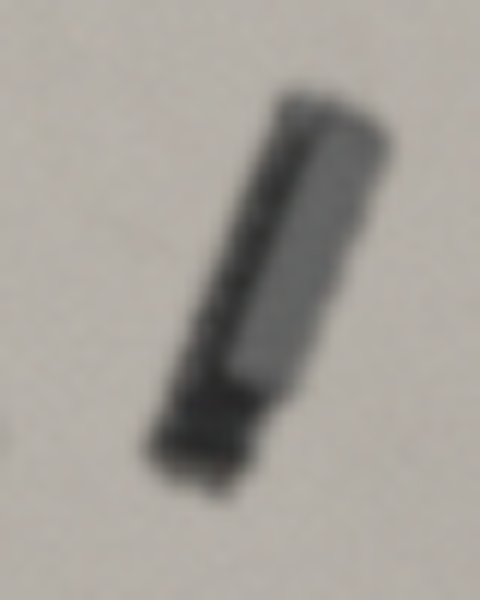

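Run:
```python
from h import *
t=Cam("top"); s=Cam("side")
g=cv2.GaussianBlur(t.im,(3,3),0).astype(int)
m=((g[...,0]-g[...,2]>-4)&(g.max(2)<140)).astype(np.uint8)*255
m[:, :262]=0; m[:,350:]=0; m[:195]=0; m[285:]=0
m=cv2.morphologyEx(m,cv2.MORPH_CLOSE,np.ones((7,7)))
m=cv2.morphologyEx(m,cv2.MORPH_OPEN,np.ones((9,9)))
c=max(cv2.findContours(m,0,2)[0],key=cv2.contourArea)
v=t.im.copy(); cv2.drawContours(v,[c],-1,(0,0,255),1); cv2.imwrite("pics/m1.png",cv2.resize(v[190:290,250:360],None,fx=5,fy=5))
r=cv2.minAreaRect(c); b=cv2.boxPoints(r); print(b)
P=t.onz(b,95);print(P.round(1)); print([np.linalg.norm(P[i]-P[i-1]).round(1) for i in range(4)],P.mean(0))
cm=((t.im.min(2)>140)).astype(np.uint8); cm[:,:283]=0;cm[:,315:]=0;cm[:220]=0;cm[240:]=0
n,l,st,ce=cv2.connectedComponentsWithStats(cm); print(st[:,4],ce.round(1)); print(t.onz(ce[1:],99).round(1))
# grip top
gm=((g.max(2)>78)&(g.max(2)<112)).astype(np.uint8); gm[:,:424]=0;gm[:,446:]=0;gm[:244]=0;gm[:]=gm; gm[276:]=0
n,l,st,ce=cv2.connectedComponentsWithStats(gm); print(st[:,4],ce.round(1))
i=1+st[1:,4].argmax(); cc=np.argwhere(l==i)[:,::-1].astype(np.float32); rr=cv2.minAreaRect(cc); print(rr); bb=t.onz(cv2.boxPoints(rr),60); print(bb.round(1))
x=t.onz(cc,60)[:,:2]; print(x.mean(0)); w,V=np.linalg.eigh(np.cov(x.T)); print(np.sqrt(w*12),V[:,1],np.arctan2(V[1,1],V[0,1]))
# all dark footprint at bench
v2=t.im.copy(); v2[l==i]=(0,0,255); cv2.imwrite("pics/m2.png",cv2.resize(v2[235:290,415:450],None,fx=10,fy=10))
```

```text
[[266.22888 262.9226 ]
 [280.9712  200.67737]
 [346.45575 216.18689]
 [331.71344 278.43213]]
[[465.5 167.3  95. ]
 [656.4 123.3  95. ]
 [604.8 -75.6  95. ]
 [416.2 -27.8  95. ]]
[np.float64(201.3), np.float64(195.9), np.float64(205.5), np.float64(194.6)] [535.70040173  46.7901435   95.        ]
[307174      8      9      9] [[319.5 239.5]
 [301.1 229.1]
 [290.3 234.7]
 [310.1 234.7]]
[[566.1  62.   99. ]
 [549.6  94.6  99. ]
 [548.7  35.1  99. ]]
[307054    146] [[319.4 239.5]
 [433.6 260.7]]
((432.22412109375, 262.18963623046875), (8.727680206298828, 28.039997100830078), 21.801406860351562)
[[ 430.4 -305.5   60. ]
 [ 510.  -341.1   60. ]
 [ 499.6 -365.3   60. ]
 [ 420.2 -329.6   60. ]]
[ 469.5709055  -339.80193427]
[27.16552944 79.64465486] [-0.91107111  0.41224923] 2.7166711891549804
```

View pics/m1.png

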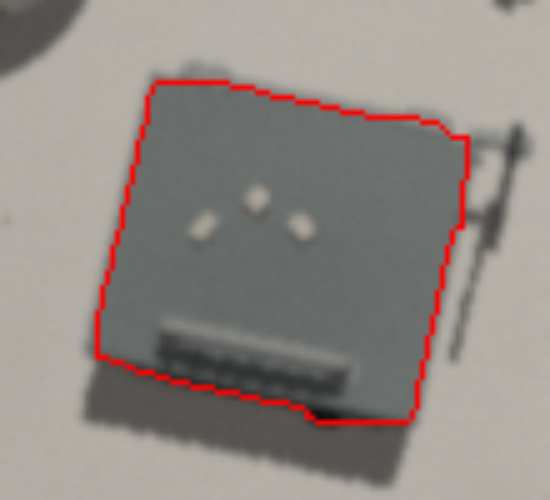

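View pics/m2.png

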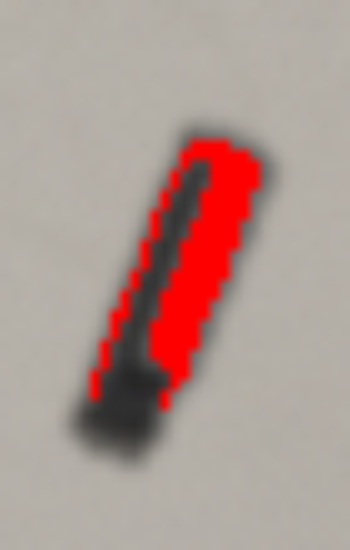

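Run:
```python
from h import *
t=Cam("top"); s=Cam("side")
f=lambda p,k,ox,oy:np.c_[(np.array(p,float)[:,0]+.5)/k-.5+ox,(np.array(p,float)[:,1]+.5)/k-.5+oy]
# block
g=f([(318,125),(385,150),(290,395),(228,362)],12,410,240); G=t.onz(g,60); print("grip",G.round(1),G.mean(0).round(1))
d=(G[0]+G[1]-G[2]-G[3])/2; print(np.linalg.norm(d),np.arctan2(d[1],d[0]))
sg=f([(512,125),(548,118)],4,240,170)
# lid from side view corners
L=s.onz(f([(88,343),(308,414),(478,289),(265,220)],4,240,170),95); print("side lid",L.round(1),L.mean(0).round(1))
# top contour edges
gb=cv2.GaussianBlur(t.im,(3,3),0).astype(int)
m=((gb[...,0]-gb[...,2]>-4)&(gb.max(2)<140)).astype(np.uint8)*255
m[:, :262]=0; m[:,350:]=0; m[:195]=0; m[285:]=0
m=cv2.morphologyEx(m,cv2.MORPH_CLOSE,np.ones((7,7)));m=cv2.morphologyEx(m,cv2.MORPH_OPEN,np.ones((9,9)))
c=max(cv2.findContours(m,0,1)[0],key=cv2.contourArea).reshape(-1,2).astype(float)
W=t.onz(c,95)[:,:2]
def line(a,b):  # crop-m1 coords
    a,b=f([a,b],5,250,190); e=(b-a)/np.linalg.norm(b-a); n=np.array([-e[1],e[0]])
    q=c-a; k=(abs(q@n)<2.0)&(q@e>4)&(q@e<np.linalg.norm(b-a)-4); P=W[k]
    vx,vy,x,y=cv2.fitLine(P.astype(np.float32),cv2.DIST_L1,0,.01,.01).ravel(); return np.array([x,y]),np.array([vx,vy]),k.sum()
for n,a,b in [("left",(152,82),(97,352)),("front",(97,357),(300,403)),("right",(413,412),(460,228)),("back",(228,84),(435,125))]:
    p,v,k=line(a,b); print(n,p.round(1),np.arctan(v[1]/v[0]) if n in("left","right") else np.arctan(-v[0]/v[1]),k)
# arm
print(tri(t,f([(165,305)],9,330,205)[0],s,f([(497,222)],14,295,195)[0]),tri(t,f([(208,115)],9,330,205)[0],s,f([(210,365)],14,295,195)[0]))
# chips side
gg=s.im.min(2); cm=(gg>150).astype(np.uint8); cm[:,:295]=0;cm[:,316:]=0;cm[:238]=0;cm[258:]=0
n,l,st,ce=cv2.connectedComponentsWithStats(cm); print(st[:,4],ce.round(1)); print(s.onz(ce[1:],99).round(1))
```

```text
grip [[ 502.4 -348.8   60. ]
 [ 495.7 -365.5   60. ]
 [ 433.4 -338.2   60. ]
 [ 442.  -323.    60. ]] [ 468.4 -343.9   60. ]
66.85895228803292 -0.4086964015559599
side lid [[633.7 137.7  95. ]
 [471.3 166.5  95. ]
 [422.4 -21.3  95. ]
 [592.  -62.   95. ]] [529.8  55.2  95. ]
left [553.3 145.2] -0.2298669 45
front [452.5  94.5] -0.26004645 33
right [485.1 -41.2] -0.23411588 30
back [616.9  -8. ] -0.21781452 33
(array([526.63932044, -76.64703509, 144.64127766]), np.float64(1.4949784948123834)) (array([598.14649358, -95.50566961,  91.3931597 ]), np.float64(7.217283997862228))
[307188      3      3      6] [[319.5 239.5]
 [309.  241. ]
 [299.  244. ]
 [299.8 251.3]]
[[546.   29.6  99. ]
 [564.5  54.3  99. ]
 [547.7  89.3  99. ]]
```

```bash
cat >> h.py <<'E'
def goal(pos,psi,tilt=0.,yaw=-0.235):
    """tool down, tool-x heading psi; then tilted by +tilt about the lid's y axis"""
    R=np.c_[[np.cos(psi),np.sin(psi),0],[np.sin(psi),-np.cos(psi),0],[0,0,-1]]
    ey=np.array([-np.sin(yaw),np.cos(yaw),0]); R=Ro.from_rotvec(ey*tilt).as_matrix()@R
    s=monitor.sense(); q=np.array(s["orientation"]); C=Ro.from_quat(q[[1,2,3,0]]).as_matrix(); p=np.array(s["position"])
    d=C.T@(np.array(pos)-p); r=Ro.from_matrix(C.T@R).as_rotvec()
    print("t",round(s["t"],2),"pos",p.round(1),"F",s["ft_force"].round(1),"w",round(s["gripper_width"],3),"q",s["q"].round(2))
    print("SHIFT",(d/400).round(4),"TURN",(r/np.deg2rad(30)).round(4),"| dist",np.linalg.norm(d).round(1),"rows",np.ceil(np.linalg.norm(d)/41.7),np.ceil(np.degrees(np.linalg.norm(r))/7.16))
E
python3 - <<'E'
from h import *
t=Cam("top"); s=Cam("side")
f=lambda p,k,ox,oy:np.array([(p[0]+.5)/k-.5+ox,(p[1]+.5)/k-.5+oy])
print(tri(t,f((305,258),12,410,240),s,f((552,136),4,240,170)))
for n,p in [("bench corners",[(157,331),(578,331),(160,103)])]: print(t.onz(p,0).round(0))
goal((467,-343,130),-.415)
E
```

```text
(array([ 465.9747922 , -345.00978043,   56.80523431]), np.float64(5.539314065906467))
[[ 269.  518.    0.]
 [ 253. -785.    0.]
 [1025.  539.    0.]]
t 0.6 pos [ 226.7 -501.1  231.4] F [0.2 0.  0.4] w 0.999 q [-1.25  0.09  1.37  0.    1.68 -0.1 ]
SHIFT [ 0.7104 -0.1127  0.2535] TURN [ 4.0000e-04 -2.0000e-04  1.6038e+00] | dist 305.0 rows 8.0 7.0
```

>>> step_arm:
  motion:
    - [0.71,-0.113,0.2,0,0,1]
    - [0.71,-0.113,0.2,0,0,1]
    - [0.71,-0.113,0.2,0,0,1]
    - [0.71,-0.113,0.2,0,0,1]
    - [0.71,-0.113,0.2,0,0,1]
  jaw: 1

```text
t: 1.02
position: [385.3, -396.9, 178.8]
orientation: [0.001, 0.999, -0.052, 0.0]
ft_force: [0.1, -0.8, -0.2]
gripper_width: 0.998
```

```bash
python3 -c "
from h import *
goal((467,-343,110),-.415)"
```

```text
t 1.02 pos [ 385.3 -396.9  178.8] F [ 0.1 -0.8 -0.2] w 0.998 q [-0.9   0.11  1.45 -0.    1.58  0.77]
SHIFT [ 0.189  -0.1557  0.1721] TURN [ 0.002  -0.0015  0.5925] | dist 119.7 rows 3.0 3.0
```

>>> step_arm:
  motion:
    - [0.189,-0.156,0.17,0,0,0.59]
    - [0.189,-0.156,0.17,0,0,0.59]
    - [0.189,-0.156,0.17,0,0,0.59]
    - [0.189,-0.156,0.17,0,0,0.59]
    - [0.189,-0.156,0.17,0,0,0.59]

```text
t: 1.43
position: [465.8, -341.1, 108.7]
orientation: [-0.001, 0.98, -0.201, -0.002]
ft_force: [0.3, -0.7, -0.3]
gripper_width: 1.0
```

Run:
```python
from h import *
t=Cam("top"); t.crop(390,220,460,300,7,"t4.png"); s=Cam("side"); s.crop(330,150,430,260,5,"s4.png")
goal((467,-343,24),-.415)
```

```text
t 1.53 pos [ 465.6 -343.7  111.6] F [0.1 0.1 0.3] w 1.003 q [-0.73  0.2   1.48 -0.    1.46  1.24]
SHIFT [ 0.0023 -0.0032  0.2191] TURN [ 0.0021 -0.0018  0.0148] | dist 87.7 rows 3.0 1.0
```

View pics/t4.png

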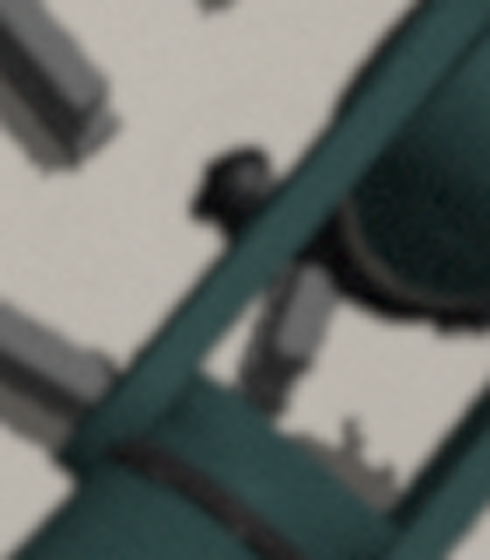

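View pics/s4.png

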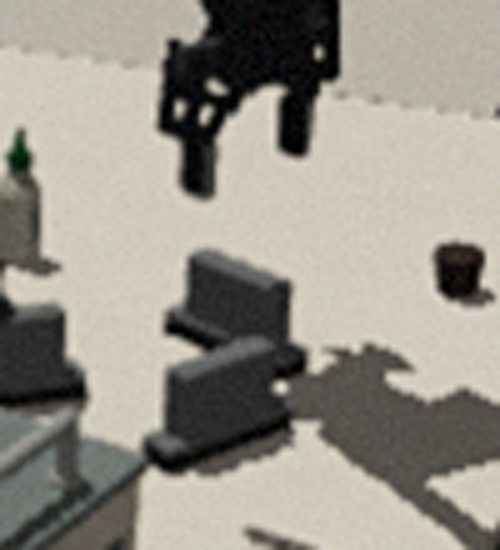

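Run:
```python
from h import *
s=Cam("side")
f=lambda p:(np.array(p)+.5)/5-.5+np.array([330,150])
print("fingertip mid",f((245,172)),"grip top mid seen",f((237,272)))
print(s.proj([(465.6,-343.7,111.6),(465.6,-343.7,124.6),(467,-344,60),(467,-344,0)]))
```

```text
fingertip mid [378.6 184. ] grip top mid seen [377. 204.]
[[377.58768092 187.76547398]
 [377.78894431 183.9257089 ]
 [376.397413   202.66362175]
 [375.5049909  219.64850167]]
```

>>> step_arm:
  motion:
    - [0.001,-0.003,0.1,0,0,0.015]
    - [0.001,-0.003,0.17,0,0,0.015]
    - [0.001,-0.003,0.219,0,0,0.015]
    - [0.001,-0.003,0.219,0,0,0.015]
    - [0.001,-0.003,0.219,0,0,0.015]

```text
t: 2.0
position: [465.6, -342.9, 23.6]
orientation: [-0.0, 0.978, -0.207, -0.0]
ft_force: [1.1, -0.7, 0.4]
gripper_width: 0.997
```

>>> step_arm:
  motion:
    - [0,0,0,0,0,0]
    - [0,0,0,0,0,0]
    - [0,0,0,0,0,0]
    - [0,0,0,0,0,0]
    - [0,0,0,0,0,0]
  jaw: -1

```text
t: 2.42
position: [467.0, -342.4, 24.4]
orientation: [0.001, 0.978, -0.206, 0.001]
ft_force: [0.0, 0.2, 0.2]
gripper_width: 0.296
```

>>> step_arm:
  motion:
    - [0,0,0,0,0,0]
    - [0,0,0,0,0,0]
    - [0,0,0,0,0,0]
    - [0,0,0,0,0,0]
    - [0,0,0,0,0,0]

```text
t: 2.83
position: [466.9, -342.4, 24.2]
orientation: [0.0, 0.978, -0.206, 0.001]
ft_force: [-0.4, -0.6, 6.2]
gripper_width: 0.226
```

Run:
```python
from h import *
s=Cam("side"); s.crop(330,150,430,260,5,"s5.png")
goal((466,-342,260),-.415)
```

```text
t 2.88 pos [ 467.  -342.4   24.2] F [-0.5  0.5  5.2] w 0.227 q [-0.73  0.28  1.57 -0.    1.29  1.26]
SHIFT [-1.700e-03  4.000e-04 -5.894e-01] TURN [ 0.0011 -0.0029 -0.0009] | dist 235.8 rows 6.0 1.0
```

View pics/s5.png

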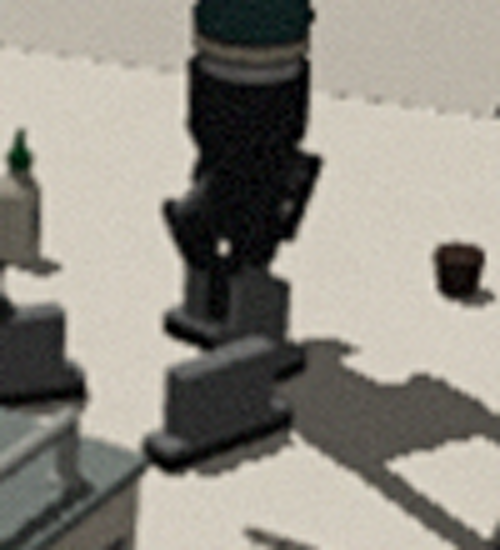

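>>> step_arm:
  motion:
    - [0,0,-0.05,0,0,0]
    - [0,0,-0.15,0,0,0]
    - [0,0,-0.25,0,0,0]
    - [0,0,-0.35,0,0,0]
    - [0,0,-0.45,0,0,0]

```text
t: 3.3
position: [465.8, -341.2, 203.1]
orientation: [-0.001, 0.979, -0.206, -0.001]
ft_force: [-0.1, -0.8, -2.9]
gripper_width: 0.226
```

>>> step_arm:
  motion:
    - [0,0,-0.08,0,0,0]
    - [0,0,-0.12,0,0,0]
    - [0,0,-0.12,0,0,0]
    - [0,0,-0.12,0,0,0]

```text
t: 3.63
position: [466.5, -341.9, 250.6]
orientation: [-0.0, 0.979, -0.206, -0.0]
ft_force: [-0.1, -0.1, -2.0]
gripper_width: 0.223
```

Run:
```python
from h import *
yaw=-.235; ex=np.array([np.cos(yaw),np.sin(yaw),0]); ey=np.array([-np.sin(yaw),np.cos(yaw),0])
H=602*ex+171.5*ey; print("hinge",H)
p=H-66*ex-52*ey; print(p)
goal(p+[0,0,250],yaw)
```

```text
hinge [625.3862055   26.61473226   0.        ]
[549.09242372  -8.58837645   0.        ]
t 3.63 pos [ 466.5 -341.9  250.6] F [-0.1 -0.1 -2. ] w 0.223 q [-0.73  0.15  1.27  0.    1.73  1.26]
SHIFT [-0.1475 -0.8457  0.0017] TURN [-3.000e-04  4.000e-04 -3.446e-01] | dist 343.4 rows 9.0 2.0
```

>>> step_arm:
  motion:
    - [-0.015,-0.08,0,0,0,-0.05]
    - [-0.03,-0.17,0,0,0,-0.12]
    - [-0.047,-0.27,0,0,0,-0.2]
    - [-0.064,-0.37,0,0,0,-0.3]
    - [-0.081,-0.47,0,0,0,-0.345]

```text
t: 4.05
position: [511.4, -154.7, 246.7]
orientation: [-0.001, 0.993, -0.117, -0.004]
ft_force: [0.7, 0.1, -2.0]
gripper_width: 0.224
```

Run:
```python
from h import *
goal((549,-8.6,250),-.235)
```

```text
t 4.05 pos [ 511.4 -154.7  246.7] F [ 0.7  0.1 -2. ] w 0.224 q [-0.4   0.06  1.37  0.    1.72  1.4 ]
SHIFT [ 0.0067 -0.3772 -0.0078] TURN [-0.0025  0.0141  0.0025] | dist 150.9 rows 4.0 1.0
```

>>> step_arm:
  motion:
    - [0.002,-0.1,0,0,0,0]
    - [0.004,-0.2,0,0,0,0]
    - [0.006,-0.3,0,0,0,0]
    - [0.006,-0.36,0,0,0,0]
    - [0.006,-0.36,0,0,0,0]

```text
t: 4.47
position: [547.8, -12.1, 246.6]
orientation: [-0.002, 0.993, -0.114, -0.004]
ft_force: [0.7, -0.6, -3.3]
gripper_width: 0.225
```

>>> step_arm:
  motion:
    - [0,0,0,0,0,0]
    - [0,0,0,0,0,0]

```text
t: 4.63
position: [547.6, -17.7, 248.2]
orientation: [0.0, 0.993, -0.117, -0.003]
ft_force: [-0.8, -0.7, -2.9]
gripper_width: 0.228
```

Run:
```python
from h import *
goal((549,-8.6,150),-.235)
t=Cam("top"); t.crop(260,180,370,300,5,"t6.png"); s=Cam("side"); s.crop(250,130,370,260,5,"s6.png")
```

```text
t 4.63 pos [547.6 -17.7 248.2] F [-0.8 -0.7 -2.9] w 0.228 q [-0.14  0.08  1.34 -0.    1.72  1.67]
SHIFT [-0.0005 -0.0232  0.2455] TURN [0.0026 0.0099 0.0003] | dist 98.6 rows 3.0 1.0
```

View pics/t6.png

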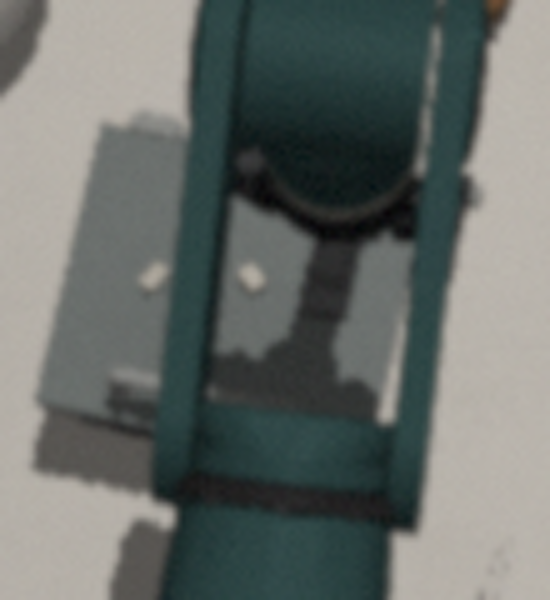

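View pics/s6.png

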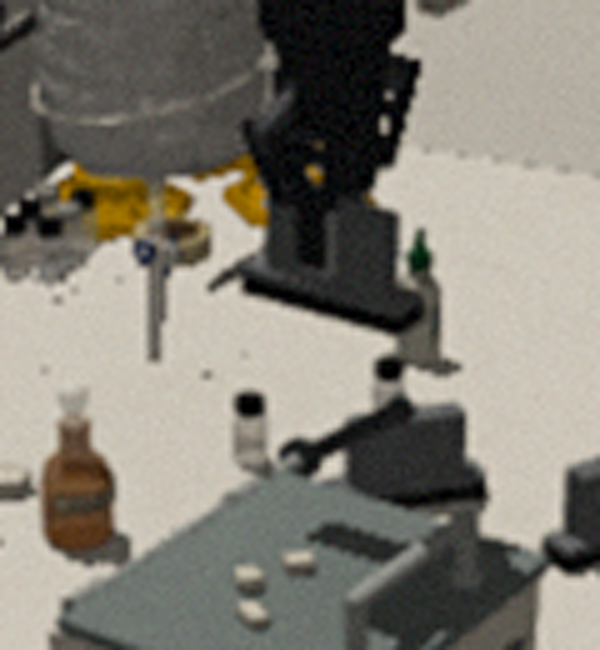

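>>> step_arm:
  motion:
    - [0,-0.01,0.08,0,0.01,0]
    - [0,-0.01,0.17,0,0.01,0]
    - [0,-0.01,0.24,0,0.01,0]
    - [0,-0.01,0.28,0,0.01,0]
    - [0,-0.01,0.28,0,0.01,0]

```text
t: 5.15
position: [545.8, -14.6, 133.3]
orientation: [0.0, 0.993, -0.118, -0.003]
ft_force: [0.2, 0.0, -2.8]
gripper_width: 0.227
```

>>> step_arm:
  motion:
    - [0,0,0,0,0,0]
    - [0,0,0,0,0,0]

```text
t: 5.32
position: [550.5, -14.5, 141.0]
orientation: [0.0, 0.993, -0.118, 0.004]
ft_force: [0.8, -0.2, -1.9]
gripper_width: 0.231
```

Run:
```python
from h import *
goal((549,-8.6,121),-.235)
s=Cam("side"); s.crop(250,170,370,290,5,"s7.png")
```

```text
t 5.32 pos [550.5 -14.5 141. ] F [ 0.8 -0.2 -1.9] w 0.231 q [-0.13  0.12  1.52 -0.    1.5   1.68]
SHIFT [-0.0075 -0.0135  0.0498] TURN [-0.0003 -0.0156 -0.0025] | dist 20.9 rows 1.0 1.0
```

View pics/s7.png

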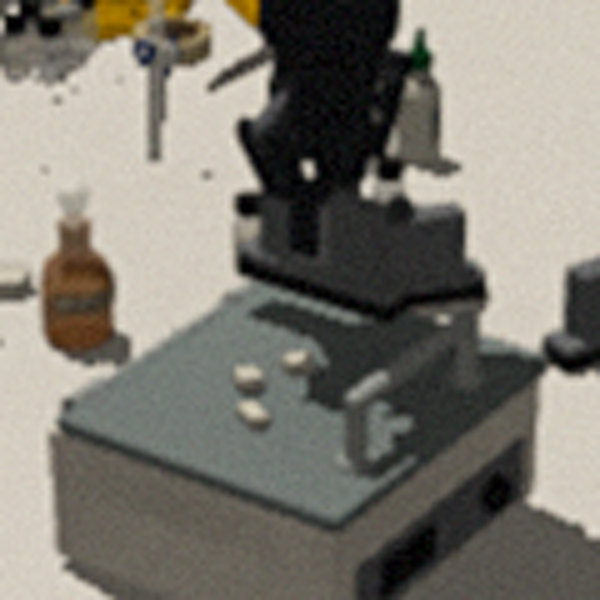

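>>> step_arm:
  motion:
    - [-0.004,0,0.015,0,0,0]
    - [-0.004,0,0.03,0,0,0]
    - [-0.004,0,0.045,0,0,0]
    - [-0.004,0,0.05,0,0,0]
    - [-0.004,0,0.05,0,0,0]

```text
t: 5.78
position: [547.9, -13.1, 119.2]
orientation: [0.0, 0.993, -0.117, 0.002]
ft_force: [-0.9, 0.2, -1.1]
gripper_width: 0.223
```

>>> step_arm:
  motion:
    - [0,0,0,0,0,0]
    - [0,0,0,0,0,0]
    - [0,0,0,0,0,0]

```text
t: 6.03
position: [548.0, -13.1, 119.1]
orientation: [0.0, 0.993, -0.117, 0.002]
ft_force: [-0.6, -0.2, -0.6]
gripper_width: 0.225
```

Run:
```python
from h import *
goal((549,-8.6,121),-.235)
s=Cam("side"); s.crop(250,170,370,290,5,"s8.png")
```

```text
t 6.03 pos [548.  -13.1 119.1] F [-0.6 -0.2 -0.6] w 0.225 q [-0.13  0.13  1.55 -0.    1.46  1.68]
SHIFT [-0.0003 -0.0116 -0.0046] TURN [ 0.0001 -0.0096  0.0003] | dist 5.0 rows 1.0 1.0
```

View pics/s8.png

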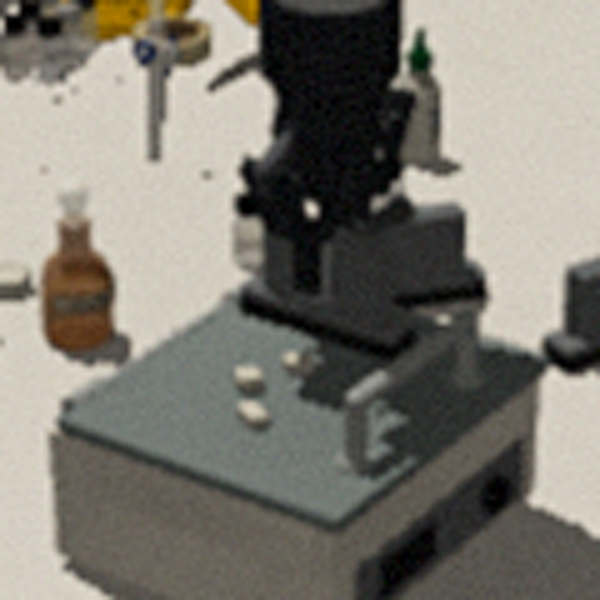

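>>> step_arm:
  motion:
    - [0,-0.02,-0.002,0,0,0]
    - [0,-0.04,-0.002,0,0,0]
    - [0,-0.06,-0.002,0,0,0]
    - [0,-0.08,-0.002,0,0,0]
    - [0,-0.1,-0.002,0,0,0]

```text
t: 6.5
position: [557.6, 26.9, 119.9]
orientation: [0.0, 0.993, -0.117, 0.003]
ft_force: [-0.2, -1.2, -2.5]
gripper_width: 0.229
```

>>> step_arm:
  motion:
    - [0,-0.02,0,0,0,0]
    - [0,-0.04,0,0,0,0]
    - [0,-0.06,0,0,0,0]
    - [0,-0.08,0,0,0,0]
    - [0,-0.1,0,0,0,0]

```text
t: 6.92
position: [566.9, 65.4, 120.0]
orientation: [0.0, 0.993, -0.117, 0.003]
ft_force: [0.6, 0.6, -2.0]
gripper_width: 0.223
```

Run:
```python
from h import *
goal((549,-8.6,121),-.235)
s=Cam("side"); s.crop(250,170,370,290,5,"s9.png")
```

```text
t 6.92 pos [566.9  65.4 120. ] F [ 0.6  0.6 -2. ] w 0.223 q [ 0.02  0.18  1.49 -0.    1.47  1.82]
SHIFT [-0.0004  0.1904 -0.0025] TURN [ 0.0002 -0.01    0.0003] | dist 76.2 rows 2.0 1.0
```

View pics/s9.png

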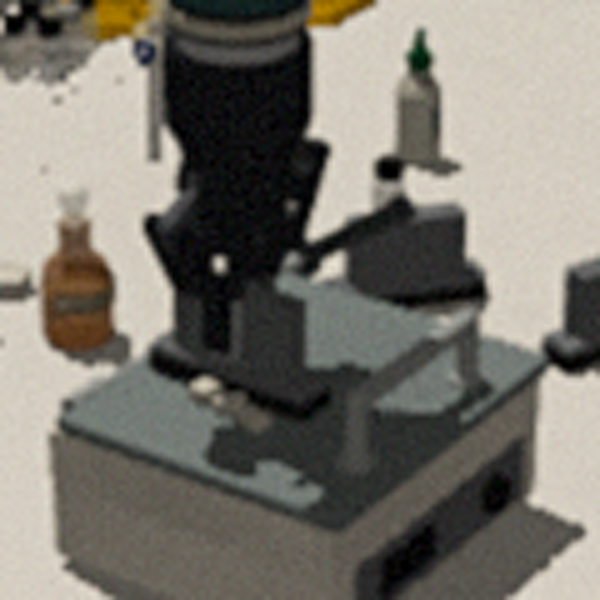

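>>> step_arm:
  motion:
    - [0,-0.02,0,0,0,0]
    - [0,-0.04,0,0,0,0]
    - [0,-0.06,0,0,0,0]
    - [0,-0.08,0,0,0,0]
    - [0,-0.1,0,0,0,0]

```text
t: 7.38
position: [576.2, 104.3, 120.1]
orientation: [0.0, 0.993, -0.117, 0.003]
ft_force: [-0.6, 0.3, -2.0]
gripper_width: 0.227
```

>>> step_arm:
  motion:
    - [0,-0.02,0,0,0,0]
    - [0,-0.04,0,0,0,0]
    - [0,-0.06,0,0,0,0]
    - [0,-0.08,0,0,0,0]
    - [0,-0.1,0,0,0,0]

```text
t: 7.8
position: [585.5, 143.3, 120.0]
orientation: [0.0, 0.993, -0.117, 0.003]
ft_force: [0.7, -0.1, -2.1]
gripper_width: 0.225
```

>>> step_arm:
  motion:
    - [0,-0.02,0,0,0,0]
    - [0,-0.04,0,0,0,0]
    - [0,-0.04,0,0,0,0]

```text
t: 8.05
position: [589.3, 159.7, 120.0]
orientation: [-0.0, 0.993, -0.116, 0.003]
ft_force: [-0.1, 0.8, -2.1]
gripper_width: 0.228
```

Run:
```python
from h import *
goal((549,-8.6,121),-.235)
s=Cam("side"); s.crop(230,170,370,310,5,"s10.png"); t=Cam("top"); t.crop(200,170,370,320,4,"t10.png")
```

```text
t 8.05 pos [589.3 159.7 120. ] F [-0.1  0.8 -2.1] w 0.228 q [ 0.17  0.26  1.39 -0.    1.48  1.98]
SHIFT [-0.0007  0.4327 -0.003 ] TURN [-0.0018 -0.0101  0.003 ] | dist 173.1 rows 5.0 1.0
```

View pics/s10.png

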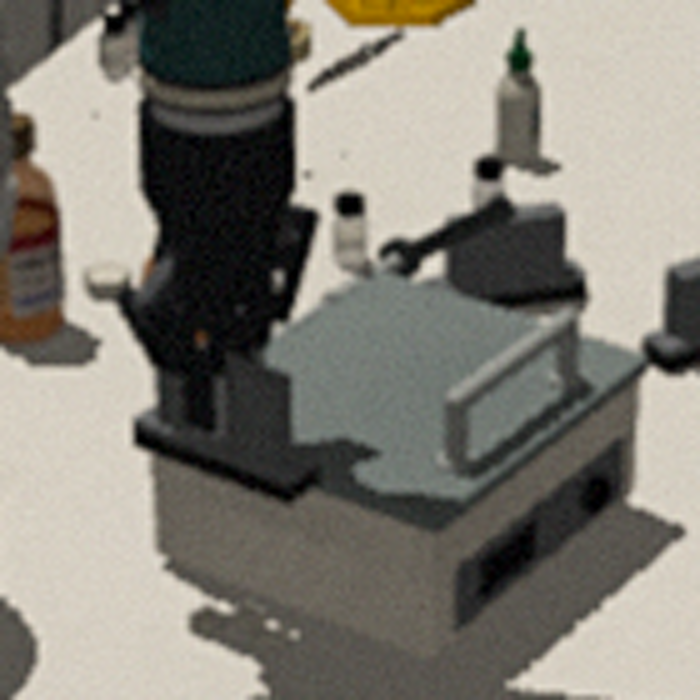

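View pics/t10.png

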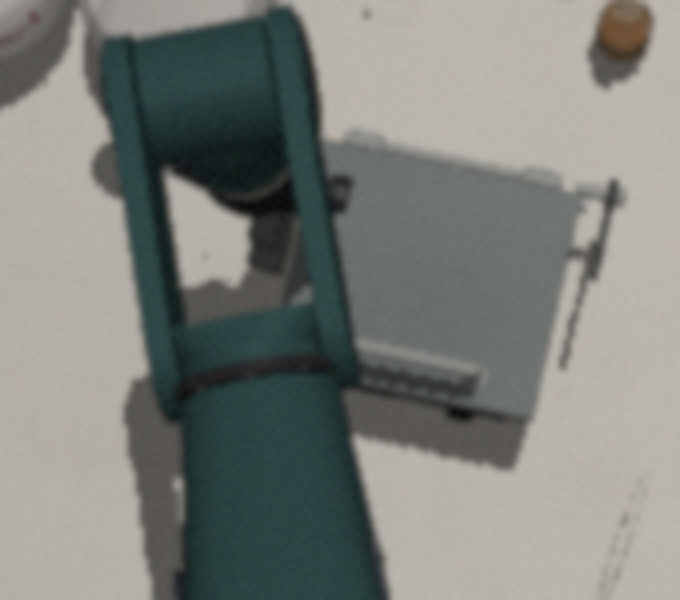

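Run:
```python
from h import *
goal((420,310,200),.3)
```

```text
t 8.15 pos [589.1 158.2 119.9] F [ 0.  -0.2 -1.8] w 0.229 q [ 0.17  0.26  1.39 -0.    1.48  1.98]
SHIFT [-0.4982 -0.2709 -0.2029] TURN [ 0.0037 -0.0094 -1.0205] | dist 240.9 rows 6.0 5.0
```

>>> step_arm:
  motion:
    - [0,-0.03,-0.08,0,0,-0.1]
    - [-0.08,-0.09,-0.16,0,0,-0.3]
    - [-0.17,-0.15,-0.2,0,0,-0.5]
    - [-0.26,-0.21,-0.2,0,0,-0.7]
    - [-0.35,-0.25,-0.2,0,0,-0.9]

```text
t: 8.57
position: [485.4, 281.4, 201.7]
orientation: [0.0, 0.993, 0.12, 0.005]
ft_force: [-1.1, 0.5, -3.1]
gripper_width: 0.222
```

Run:
```python
from h import *
goal((420,310,200),.3)
s=Cam("side"); s.crop(150,170,350,330,4,"s11.png"); t=Cam("top"); t.crop(160,170,360,320,4,"t11.png")
```

```text
t 8.57 pos [485.4 281.4 201.7] F [-1.1  0.5 -3.1] w 0.222 q [ 0.43  0.11  1.4  -0.    1.62  1.76]
SHIFT [-0.1418 -0.1083  0.0028] TURN [ 0.0031 -0.0191 -0.1154] | dist 71.4 rows 2.0 1.0
```

View pics/s11.png

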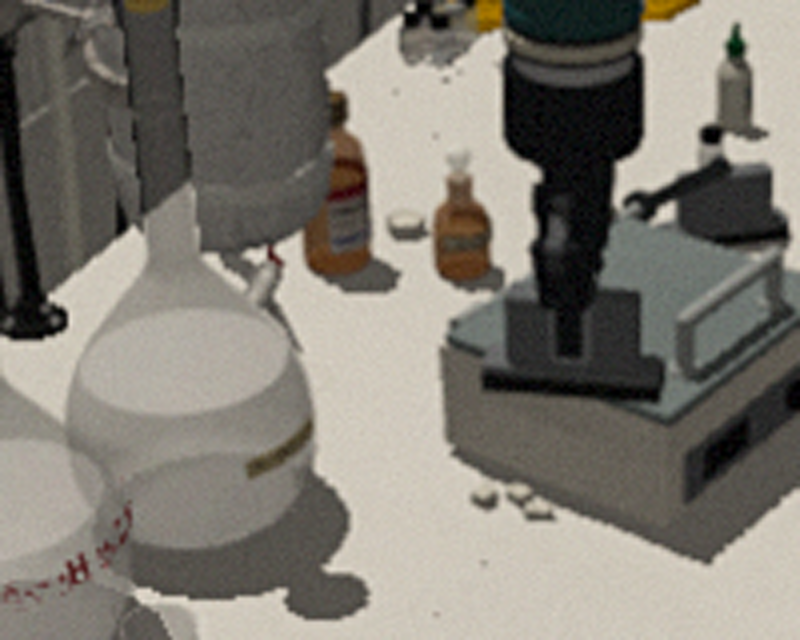

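View pics/t11.png

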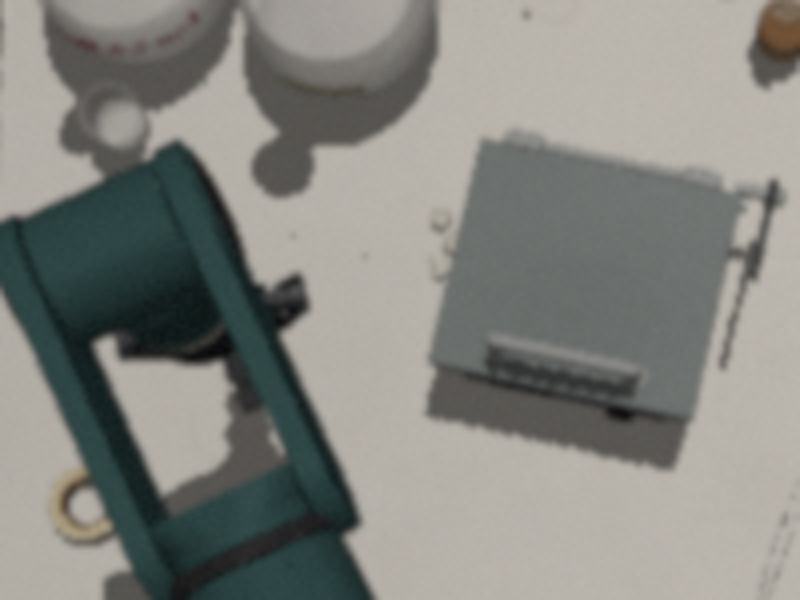

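>>> step_arm:
  motion:
    - [-0.05,-0.02,0.05,0,0,0]
    - [-0.1,-0.04,0.12,0,0,0]
    - [-0.12,-0.05,0.2,0,0,0]
    - [-0.12,-0.05,0.28,0,0,0]
    - [-0.12,-0.05,0.32,0,0,0]

```text
t: 9.08
position: [431.5, 286.4, 66.4]
orientation: [0.002, 0.993, 0.118, -0.001]
ft_force: [-0.7, -0.7, -3.3]
gripper_width: 0.225
```

>>> step_arm:
  motion:
    - [0,0,0,0,0,0]
    - [0,0,0,0,0,0]
    - [0,0,0,0,0,0]

```text
t: 9.33
position: [435.7, 288.4, 72.5]
orientation: [0.001, 0.993, 0.117, 0.004]
ft_force: [-0.1, 0.2, -1.8]
gripper_width: 0.227
```

Run:
```python
from h import *
goal((430,295,24.5),.25)
```

```text
t 9.33 pos [435.7 288.4  72.5] F [-0.1  0.2 -1.8] w 0.227 q [ 0.48  0.11  1.67 -0.    1.36  1.81]
SHIFT [-0.011  -0.0195  0.1199] TURN [ 0.0038 -0.0149 -0.0282] | dist 48.8 rows 2.0 1.0
```

>>> step_arm:
  motion:
    - [0,0,0.04,0,-0.012,0]
    - [0,0,0.08,0,-0.012,0]
    - [0,0,0.1,0,-0.012,0]
    - [0,0,0.112,0,-0.012,0]
    - [0,0,0.119,0,-0.012,0]

```text
t: 9.75
position: [435.1, 288.3, 24.2]
orientation: [0.001, 0.993, 0.118, -0.0]
ft_force: [-7.3, -3.1, 12.0]
gripper_width: 0.223
```

>>> step_arm:
  motion:
    - [0,0,0,0,0,0]
    - [0,0,0.001,0,0,0]
    - [0,0,0.001,0,0,0]

```text
t: 10.0
position: [435.5, 288.7, 24.2]
orientation: [0.001, 0.993, 0.118, 0.001]
ft_force: [-0.2, -0.4, 1.9]
gripper_width: 0.224
```

Block is on the bench. Now I'll open the jaws.

>>> step_arm:
  motion:
    - [0,0,0,0,0,0]
    - [0,0,0,0,0,0]
    - [0,0,0,0,0,0]
    - [0,0,0,0,0,0]
    - [0,0,0,0,0,0]
  jaw: 1

```text
t: 10.42
position: [434.4, 288.3, 22.8]
orientation: [0.001, 0.993, 0.118, -0.001]
ft_force: [0.2, -0.0, 0.3]
gripper_width: 0.92
```

>>> step_arm:
  motion:
    - [0,0,-0.03,0,0,0]
    - [0,0,-0.1,0,0,0]
    - [0,0,-0.2,0,0,0]
    - [0,0,-0.3,0,0,0]
    - [0,0,-0.4,0,0,0]

```text
t: 10.83
position: [434.2, 288.5, 185.2]
orientation: [0.001, 0.993, 0.118, -0.001]
ft_force: [0.4, 0.2, 0.2]
gripper_width: 0.996
```

>>> step_arm:
  motion:
    - [0,0,-0.05,0,0,0]
    - [0,0,-0.1,0,0,0]
    - [0,0,-0.1,0,0,0]

```text
t: 11.08
position: [436.7, 289.9, 229.7]
orientation: [-0.001, 0.993, 0.118, 0.005]
ft_force: [-0.3, 0.3, 0.9]
gripper_width: 0.998
```

Run:
```python
from h import *
yaw=-.235; ex=np.array([np.cos(yaw),np.sin(yaw),0]); ey=np.array([-np.sin(yaw),np.cos(yaw),0])
t=Cam("top");s=Cam("side")
f=lambda p,k,ox,oy:np.array([(p[0]+.5)/k-.5+ox,(p[1]+.5)/k-.5+oy])
# handle bar ends: side s11 crop(4, 150,170): (683,325),(785,250)? top t11 (4,160,170)
for P in [t.onz([f((487,342),4,160,170),f((642,374),4,160,170)],137), s.onz([f((685,320),4,150,170),f((780,252),4,150,170)],137)]:
    m=P.mean(0); print(P.round(1),"rel ex,ey",m@ex,m@ey, np.arctan2(*(P[0]-P[1])[:2]))
goal((471.7,63.4,230),yaw+np.pi/2)
s.crop(200,170,360,290,5,"s12.png"); t.crop(160,170,360,320,4,"t12.png")
```

```text
[[482.3 118.2 137. ]
 [457.1   5.5 137. ]] rel ex,ey 442.36944448824653 169.5112776305081 0.2195452334142476
[[476.8 123.4 137. ]
 [450.9  17.9 137. ]] rel ex,ey 434.6899267426243 176.6723758940953 0.24103409187851413
t 11.18 pos [434.9 289.  224.1] F [ 0.4 -0.8 -0.6] w 1.0 q [ 0.48  0.03  1.45 -0.    1.67  1.81]
SHIFT [-0.0427  0.5698 -0.0138] TURN [ 4.2000e-03  3.0000e-04 -2.0998e+00] | dist 228.6 rows 6.0 9.0
```

View pics/s12.png

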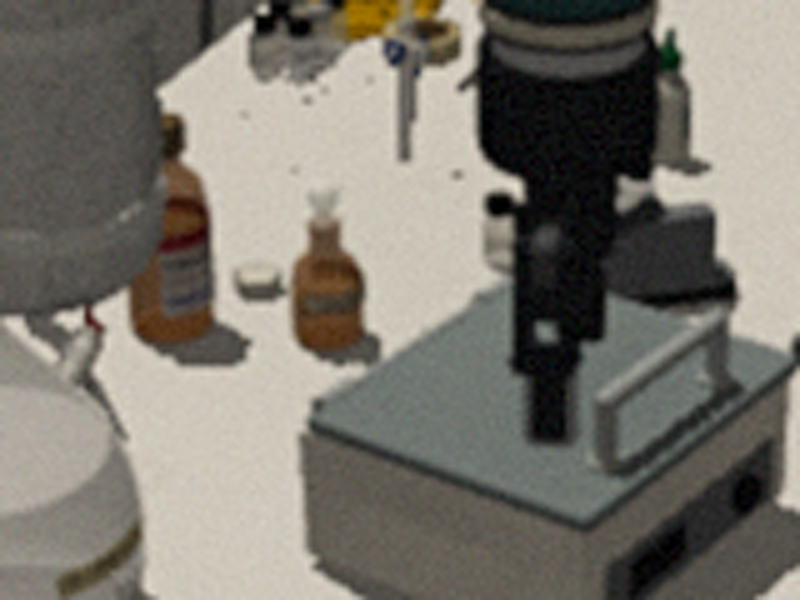

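View pics/t12.png

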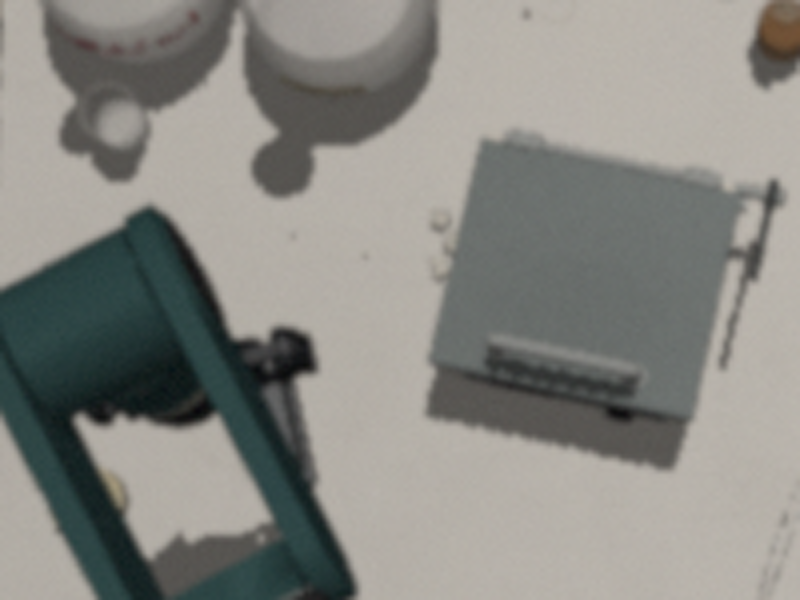

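>>> step_arm:
  motion:
    - [0,0.1,0,0,0,-0.2]
    - [-0.01,0.2,0,0,0,-0.4]
    - [-0.02,0.3,0,0,0,-0.6]
    - [-0.03,0.4,0,0,0,-0.8]
    - [-0.04,0.5,0,0,0,-1]

```text
t: 11.6
position: [464.3, 92.1, 220.9]
orientation: [0.001, 0.929, 0.37, -0.003]
ft_force: [0.5, 0.8, -0.0]
gripper_width: 1.005
```

>>> step_arm:
  motion:
    - [0,0,0,0,0,-0.22]
    - [0,0,0,0,0,-0.44]
    - [0,0,0,0,0,-0.66]
    - [0,0,0,0,0,-0.88]
    - [0,0,0,0,0,-1]

```text
t: 12.02
position: [464.5, 93.4, 220.8]
orientation: [-0.0, 0.802, 0.597, -0.003]
ft_force: [0.4, -0.2, -0.2]
gripper_width: 1.001
```

>>> step_arm:
  motion:
    - [0,0,0,0,0,-0.09]
    - [0,0,0,0,0,-0.09]
    - [0,0,0,0,0,-0.09]

```text
t: 12.27
position: [464.7, 93.7, 221.5]
orientation: [-0.0, 0.79, 0.614, -0.003]
ft_force: [0.2, -0.2, 0.2]
gripper_width: 1.0
```

Run:
```python
from h import *
goal((469.7,63.4,160),-.235+np.pi/2)
```

```text
t 12.27 pos [464.7  93.7 221.5] F [ 0.2 -0.2  0.2] w 1.0 q [ 0.08 -0.08  1.56 -0.    1.67  0.33]
SHIFT [-0.0697  0.0312  0.1539] TURN [-0.0068  0.0077 -0.0271] | dist 68.7 rows 2.0 1.0
```

>>> step_arm:
  motion:
    - [-0.035,0.016,0.05,0,0,-0.027]
    - [-0.07,0.031,0.1,0,0,-0.027]
    - [-0.07,0.031,0.13,0,0,-0.027]
    - [-0.07,0.031,0.145,0,0,-0.027]
    - [-0.07,0.031,0.145,0,0,-0.027]

```text
t: 12.68
position: [469.3, 63.8, 163.1]
orientation: [-0.001, 0.785, 0.62, -0.003]
ft_force: [-0.6, 0.8, 0.0]
gripper_width: 0.996
```

Run:
```python
from h import *
goal((469.7,63.4,112),-.235+np.pi/2)
t=Cam("top");s=Cam("side")
s.crop(230,170,360,290,6,"s13.png"); t.crop(220,180,370,310,5,"t13.png")
```

```text
t 12.68 pos [469.3  63.8 163.1] F [-0.6  0.8  0. ] w 0.996 q [ 0.02 -0.06  1.65 -0.    1.55  0.25]
SHIFT [-0.0003  0.0018  0.1278] TURN [-0.0093  0.0067  0.0011] | dist 51.1 rows 2.0 1.0
```

View pics/s13.png

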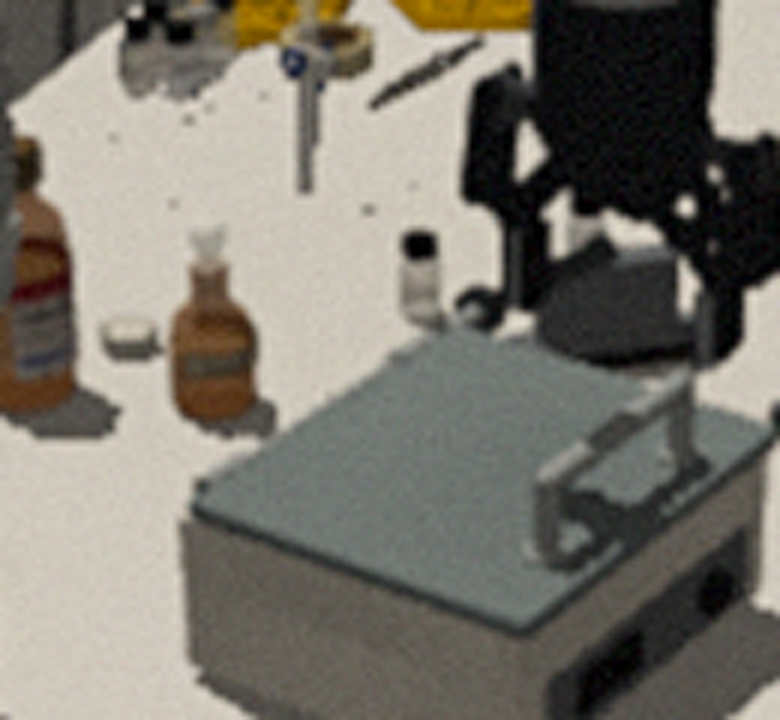

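View pics/t13.png

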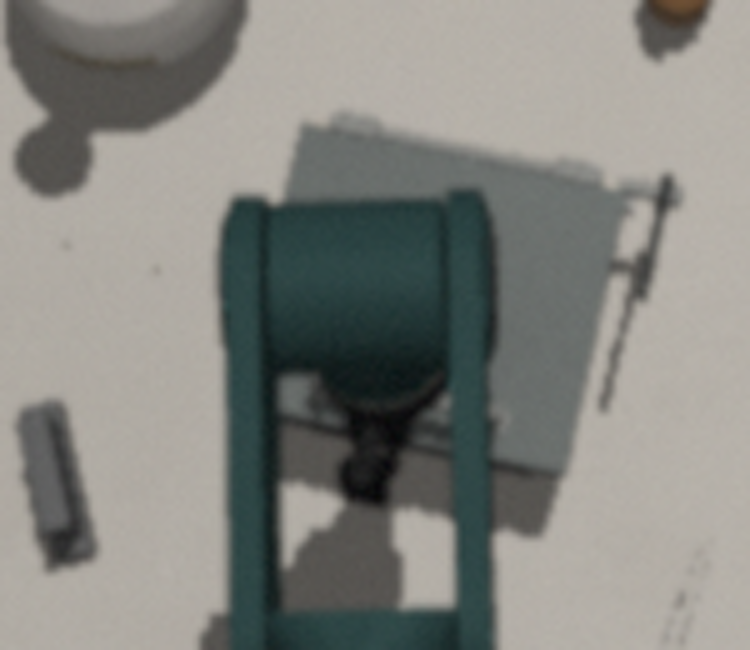

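>>> step_arm:
  motion:
    - [0,0.004,0.04,0,0,0]
    - [0,0.004,0.08,0,0,0]
    - [0,0.004,0.11,0,0,0]
    - [0,0.004,0.125,0,0,0]
    - [0,0.004,0.125,0,0,0]

```text
t: 13.2
position: [471.4, 63.2, 114.2]
orientation: [0.0, 0.785, 0.62, -0.002]
ft_force: [-0.2, -0.4, -0.0]
gripper_width: 0.999
```

>>> step_arm:
  motion:
    - [0,0,0,0,0,0]
    - [0,0,0,0,0,0]
    - [0,0,0,0,0,0]
  jaw: -0.2

```text
t: 13.45
position: [472.9, 63.0, 116.5]
orientation: [0.001, 0.785, 0.62, -0.0]
ft_force: [-0.1, 0.4, -0.1]
gripper_width: 0.601
```

Run:
```python
from h import *
goal((470.5,63.4,112),-.235+np.pi/2)
s=Cam("side")
s.crop(270,180,360,280,7,"s14.png")
```

```text
t 13.45 pos [472.9  63.  116.5] F [-0.1  0.4 -0.1] w 0.601 q [ 0.02 -0.02  1.72 -0.    1.45  0.25]
SHIFT [-0.0004 -0.0061  0.0113] TURN [0.0034 0.0045 0.0025] | dist 5.1 rows 1.0 1.0
```

View pics/s14.png

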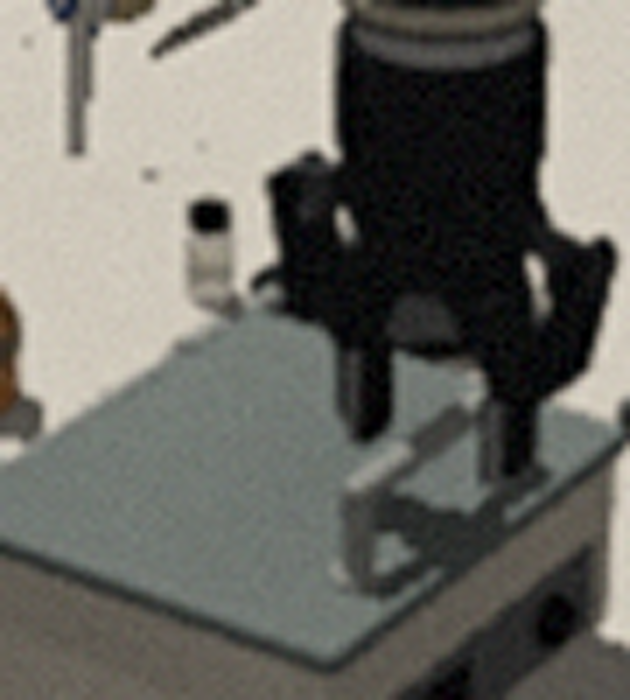

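>>> step_arm:
  motion:
    - [0,-0.002,0.009,0,0,0]
    - [0,-0.002,0.009,0,0,0]
    - [0,-0.002,0.009,0,0,0]
    - [0,-0.002,0.009,0,0,0]
    - [0,-0.002,0.009,0,0,0]
  jaw: -1

```text
t: 13.92
position: [471.3, 63.0, 111.7]
orientation: [0.001, 0.785, 0.62, -0.001]
ft_force: [-0.2, -0.3, 0.4]
gripper_width: 0.116
```

>>> step_arm:
  motion:
    - [0,0,0,0,0,0]
    - [0,0,0,0,0,0]
    - [0,0,0,0,0,0]

```text
t: 14.17
position: [471.3, 63.0, 111.7]
orientation: [0.001, 0.785, 0.62, -0.001]
ft_force: [-0.9, -0.6, -0.9]
gripper_width: 0.117
```

Run:
```python
from h import *
goal((470.5,63.4,112),-.235+np.pi/2)
s=Cam("side")
s.crop(270,180,360,280,7,"s15.png")
```

```text
t 14.17 pos [471.3  63.  111.7] F [-0.9 -0.6 -0.9] w 0.117 q [ 0.02 -0.02  1.72 -0.    1.44  0.25]
SHIFT [ 0.0004 -0.0022 -0.0008] TURN [-0.001   0.0059  0.0023] | dist 0.9 rows 1.0 1.0
```

View pics/s15.png

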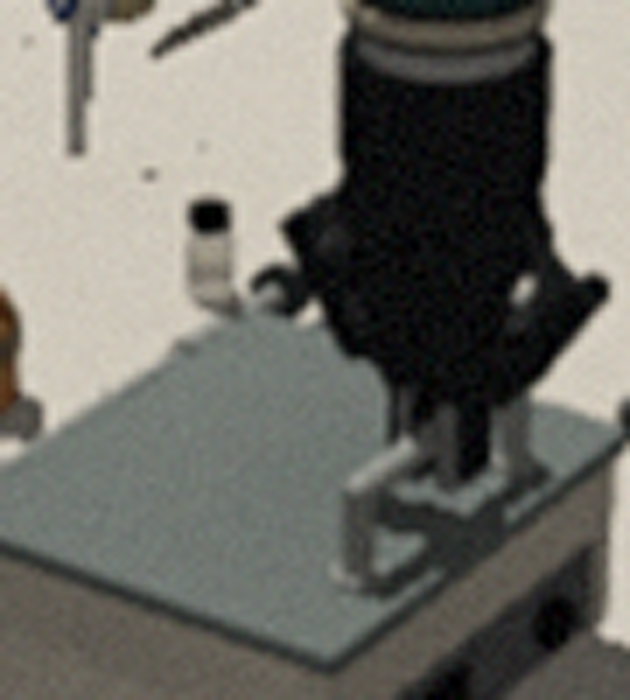

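Run:
```python
from h import *
im=cv2.imread("pics/side0.png"); c=im[200:232,300:340].astype(float)
c=np.clip((c-10)*3,0,255).astype(np.uint8)
cv2.imwrite("pics/s16.png",cv2.resize(c,None,fx=20,fy=18,interpolation=cv2.INTER_CUBIC)[:600])
im=cv2.imread("pics/top0.png"); c=im[208:250,335:365]
cv2.imwrite("pics/t16.png",cv2.resize(c,None,fx=14,fy=14,interpolation=cv2.INTER_CUBIC))
```

```text
(no output)
```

View pics/s16.png

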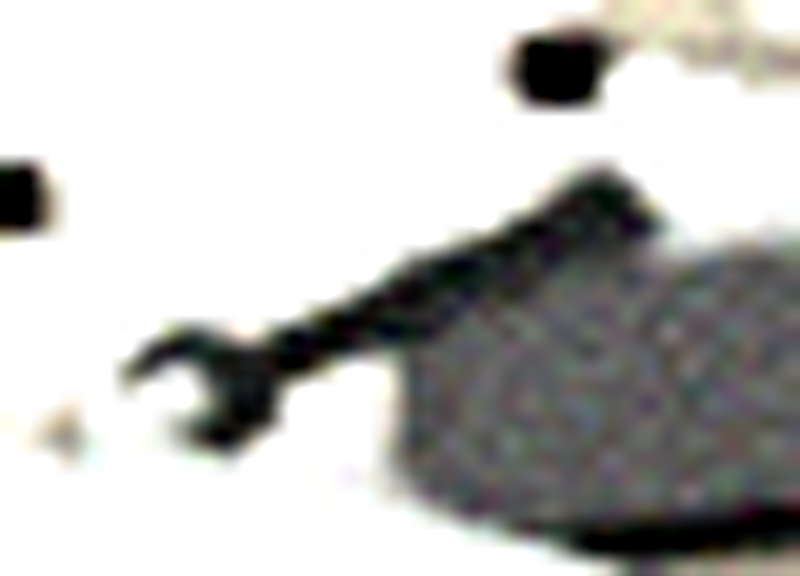

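View pics/t16.png

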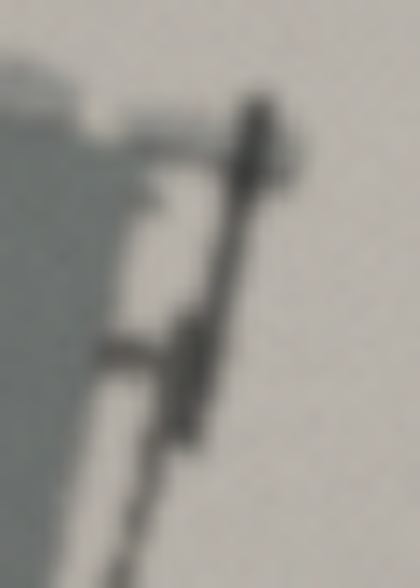

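```bash
cat > arm.py <<'E'
from h import *
yaw=-.235; ex=np.array([np.cos(yaw),np.sin(yaw),0]); ey=np.array([-np.sin(yaw),np.cos(yaw),0])
def plane(s,uv,eyv):
    d=s.ray(uv); k=(eyv-s.C@ey)/(d@ey); P=s.C+d*k[:,None]; return np.c_[P@ex,P[:,2]]
E
python3 - <<'E'
from arm import *
s=Cam("side")
im=cv2.imread("pics/side0.png"); g=im.max(2).astype(float)
print(g[205:224,312:334].astype(int))
for th in (26,30,34):
    pts=[]
    for u in range(316,330):
        col=g[205:222,u]; k=np.where(col<th)[0]
        if len(k): pts.append((u,205+k.mean()))
    pts=np.array(pts); 
    for e in (45,48,51):
        Q=plane(s,pts,e); a=np.polyfit(Q[:,0],Q[:,1],1); print(th,e,len(pts),"angle",np.arctan(-a[0]), "line z at hinge 601.7:",np.polyval(a,601.7))
# tip & hub manual
uv=np.array([[312-.0,221.0],[331.6,210.6]])
f=lambda p:((p[0]+.5)/20-.5+300,(p[1]+.5)/18-.5+200)
uv=np.array([f((205,385)),f((635,195))]); Q=plane(s,uv,48); print(uv,Q,np.arctan2(Q[1,1]-90,601.7-Q[1,0]),np.arctan2(Q[1,1]-Q[0,1],Q[0,0]-Q[1,0]))
E
```

```text
[[195 194 198 193 199 196 194 198 198 192 201 201 165  93  38  18  17  40
  128 188 203 201]
 [201 195 195 199 196 196 198 198 193 201 199 200 173 138 117 104 105 110
  147 192 202 198]
 [196 194 196 199 192 194 198 194 199 199 201 196 167 142 143 146 140 136
  143 183 200 202]
 [195 199 197 196 194 196 198 196 197 196 195 193 161 127 136 143 125 108
  111 175 203 200]
 [198 193 198 198 197 199 198 200 196 195 198 199 159 129 131 119  84  62
   59 121 186 198]
 [191 198 198 192 195 197 194 196 200 199 200 198 162 132 124  82  43  22
   25  44 129 170]
 [195 199 195 204 196 199 196 200 200 203 201 198 158 104  80  39  21  21
   15  27  65 108]
 [198 200 195 194 200 199 201 188 180 177 164 153 109  49  19  18  27  20
   26  20  33  77]
 [193 195 199 198 198 201 191 148 123 107  77  51  29  17  20  23  20  25
   26  30  52  81]
 [195 196 198 198 200 199 169  97  60  39  24  20  26  20  29  24  31  32
   32  39  53  60]
 [200 201 201 203 189 165 110  50  26  22  17  20  23  27  27  36  42  38
   40  35  44  44]
 [205 204 189 157 113  68  31  23  13  20  29  26  31  26  33  43  42  44
   
[... 795 characters left out ...]
1.7: 82.57686463040898
26 51 14 angle 0.7192039244228109 line z at hinge 601.7: 82.6168109559859
30 45 14 angle 0.6992796869441144 line z at hinge 601.7: 83.49741146226563
30 48 14 angle 0.6992796869441114 line z at hinge 601.7: 83.60867447019126
30 51 14 angle 0.6992796869441158 line z at hinge 601.7: 83.71993747811592
34 45 14 angle 0.6682955675067229 line z at hinge 601.7: 85.4557377687018
34 48 14 angle 0.6682955675067234 line z at hinge 601.7: 85.67206838691277
34 51 14 angle 0.6682955675067251 line z at hinge 601.7: 85.88839900512374
[[309.775      220.91666667]
 [331.275      210.36111111]] [[597.65925178  92.05543922]
 [525.11626832 145.92350844]] 0.6307258248324241 0.638727379232497
```

Run:
```python
from arm import *
s=Cam("side")
g=cv2.imread("pics/side0.png").max(2).astype(float)
# upper edge
for th in (70,90,110):
    pts=[]
    for u in range(315,331):
        col=g[:,u]
        lo=208 if u<330 else 208
        for v in range(lo,222):
            if col[v]>=th>col[v+1]: pts.append((u,v+(col[v]-th)/(col[v]-col[v+1]))); break
    pts=np.array(pts); 
    for sel in (pts,pts[pts[:,0]<324],pts[pts[:,0]<329]):
        Q=plane(s,sel,48); a=np.polyfit(Q[:,0],Q[:,1],1); r=Q[:,1]-np.polyval(a,Q[:,0]); print(th,len(sel),"angle",np.arctan(-a[0]).round(3),"rms",r.std().round(2),"z@hinge",np.polyval(a,601.7).round(1))
# dark centroid
for th in (28,32):
    pts=[]
    for u in range(316,330):
        k=np.where(g[207:222,u]<th)[0]; pts.append((u,207+k.mean()))
    Q=plane(s,np.array(pts),48); a=np.polyfit(Q[:,0],Q[:,1],1); print("cent",th,np.arctan(-a[0]).round(3),np.polyval(a,601.7).round(1))
# sensitivity to yaw
```

```text
70 16 angle 0.677 rms 0.78 z@hinge 91.8
70 9 angle 0.674 rms 0.58 z@hinge 92.1
70 14 angle 0.674 rms 0.76 z@hinge 92.0
90 16 angle 0.685 rms 0.93 z@hinge 92.2
90 9 angle 0.677 rms 0.75 z@hinge 92.8
90 14 angle 0.683 rms 0.93 z@hinge 92.4
110 15 angle 0.69 rms 1.08 z@hinge 92.8
110 9 angle 0.677 rms 0.92 z@hinge 93.6
110 14 angle 0.694 rms 1.1 z@hinge 92.6
cent 28 0.653 86.4
cent 32 0.637 87.5
```

>>> step_arm:
  motion:
    - [0,0.0025,-0.0158,0.0764,0,0]
    - [0,0.0056,-0.0314,0.1528,0,0]
    - [0,0.0093,-0.0469,0.2292,0,0]
    - [0,0.0137,-0.0622,0.3056,0,0]
    - [0,0.0187,-0.0774,0.382,0,0]

```text
t: 14.73
position: [478.0, 61.5, 141.6]
orientation: [-0.079, 0.781, 0.616, -0.065]
ft_force: [-0.0, 0.7, -4.5]
gripper_width: 0.114
```

```bash
cat >> arm.py <<'E'
def lid():
    s=monitor.sense(); p=np.array(s["position"]); q=np.array(s["orientation"]); C=Ro.from_quat(q[[1,2,3,0]]).as_matrix()
    dx=p@ex-601.7; dz=p[2]-90
    th=np.arctan2(dz,-dx)-np.arctan2(21.7,158); tz=C[:,2]
    print("t",round(s["t"],2),"theta pos",th.round(4),"r",np.hypot(dx,dz).round(1),"(159.5) ey",(p@ey).round(1),"tilt",np.arctan2(-tz@ex,-tz[2]).round(4),"lat",(tz@ey).round(4),"F",s["ft_force"].round(1),"w",round(s["gripper_width"],3),"q",s["q"].round(2))
if __name__=="__main__": lid()
E
python3 arm.py
```

```text
t 14.73 theta pos 0.1925 r 159.8 (159.5) ey 171.1 tilt 0.2048 lat -0.0036 F [-0.   0.7 -4.5] w 0.114 q [-0.02  0.11  1.53  0.04  1.69  0.22]
```

Opening smoothly (about 4.5 N). I'll continue.

>>> step_arm:
  motion:
    - [0,0.0025,-0.0158,0.0764,0,0]
    - [0,0.0056,-0.0314,0.1528,0,0]
    - [0,0.0093,-0.0469,0.2292,0,0]
    - [0,0.0137,-0.0622,0.3056,0,0]
    - [0,0.0187,-0.0774,0.382,0,0]

```text
t: 15.15
position: [490.6, 58.5, 170.3]
orientation: [-0.157, 0.769, 0.607, -0.127]
ft_force: [-3.3, -0.3, -5.5]
gripper_width: 0.12
```

```bash
python3 arm.py
```

```text
t 15.15 theta pos 0.39 r 159.8 (159.5) ey 171.1 tilt 0.4069 lat -0.0041 F [-3.3 -0.3 -5.5] w 0.12 q [-0.04  0.27  1.34  0.08  1.94  0.2 ]
```

>>> step_arm:
  motion:
    - [0,0.0025,-0.0158,0.0764,0,0]
    - [0,0.0056,-0.0314,0.1528,0,0]
    - [0,0.0093,-0.0469,0.2292,0,0]
    - [0,0.0137,-0.0622,0.3056,0,0]
    - [0,0.0187,-0.0774,0.382,0,0]

```text
t: 15.57
position: [508.9, 54.2, 196.3]
orientation: [-0.234, 0.749, 0.591, -0.187]
ft_force: [-6.8, 0.1, -3.3]
gripper_width: 0.114
```

```bash
python3 arm.py;python3 - <<'E'
from h import *
s=Cam("side"); s.crop(250,130,370,280,5,"s17.png")
E
```

```text
t 15.57 theta pos 0.5907 r 159.9 (159.5) ey 171.2 tilt 0.6082 lat -0.0043 F [-6.8  0.1 -3.3] w 0.114 q [-0.06  0.43  1.14  0.11  2.18  0.21]
```

View pics/s17.png

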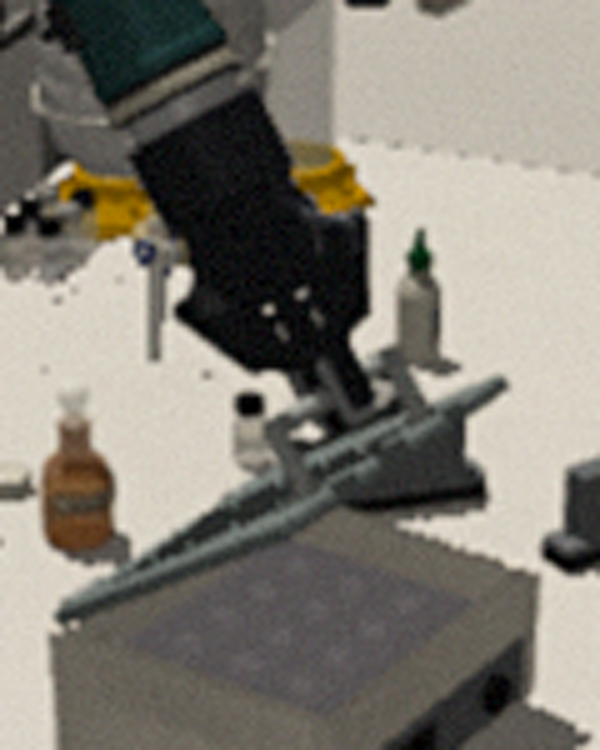

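Run:
```python
from arm import *
s=Cam("side");t=Cam("top")
P=lambda dx,e,z: (601.7+dx)*ex+(171.3+e)*ey+np.array([0,0,z])
f=lambda p:((p[0]+.5)/20-.5+300,(p[1]+.5)/18-.5+200)
f2=lambda p:((p[0]+.5)/14-.5+335,(p[1]+.5)/14-.5+208)
print("side hub obs",f((203,387)),"pred",s.proj([P(0,-124,90),P(0,-121,90)]).round(1).tolist())
print("top hub obs",f2((252,150)),"pred",t.proj([P(0,-124,90)]).round(1).tolist())
print("side tip corners obs",np.round([f((600,172)),f((652,225))],1), "top tip obs end",np.round(f2((183,443)),1))
for th in (.6,.63,.66,.69,.72):
    c,n=np.cos(th),np.sin(th)
    R=lambda x,z:(x*c+z*n, -x*n+z*c)
    o=[]
    for x,z in [(-85,0),(-79,6),(-79,-6)]:
        a,b=R(x,z); o+=[P(a,-124,90+b)]
    print(th,s.proj(o).round(1).tolist(),"top",t.proj(o).round(1).tolist())
```

```text
side hub obs (309.675, 221.02777777777777) pred [[308.8, 221.1], [308.2, 221.5]]
top hub obs (352.5357142857143, 218.25) pred [[352.5, 219.2]]
side tip corners obs [[329.5 209.1]
 [332.1 212. ]] top tip obs end [347.6 239.2]
0.6 [[329.4, 212.3], [326.9, 211.0], [328.9, 214.8]] top [[348.2, 238.6], [348.9, 235.8], [348.3, 238.6]]
0.63 [[329.0, 211.4], [326.5, 210.3], [328.6, 214.0]] top [[348.4, 238.0], [349.0, 235.2], [348.4, 238.1]]
0.66 [[328.5, 210.6], [326.0, 209.5], [328.2, 213.3]] top [[348.5, 237.4], [349.1, 234.6], [348.5, 237.6]]
0.69 [[328.1, 209.9], [325.5, 208.8], [327.8, 212.5]] top [[348.7, 236.8], [349.3, 233.9], [348.6, 237.0]]
0.72 [[327.6, 209.1], [325.0, 208.1], [327.4, 211.8]] top [[348.8, 236.1], [349.4, 233.3], [348.7, 236.4]]
```

Run:
```python
from arm import *
lid()
s=Cam("side");t=Cam("top")
P=lambda dx,e,z: (601.7+dx)*ex+(171.3+e)*ey+np.array([0,0,z])
for th in (.57,.59,.61):
    c,n=np.cos(th),np.sin(th); R=lambda x,z:(x*c+z*n, -x*n+z*c)
    o=[]
    for x,z,e in [(-181,5,-102),(-181,-5,-102),(-181,5,102),(-181,-5,102),(-3,5,102),(-3,-5,102)]:
        a,b=R(x,z); o+=[P(a,e,90+b)]
    print(th,s.proj(o).round(1).tolist(),"\n   top",t.proj(o).round(1).tolist())
c=s.im[195:260,258:358]; cv2.imwrite("pics/s18.png",cv2.resize(c,None,fx=8,fy=8,interpolation=cv2.INTER_CUBIC))
c=t.im[190:290,255:365]; cv2.imwrite("pics/t18.png",cv2.resize(c,None,fx=6,fy=6,interpolation=cv2.INTER_CUBIC))
```

```text
t 15.72 theta pos 0.5889 r 159.9 (159.5) ey 171.2 tilt 0.609 lat -0.0044 F [-6.8  0.5 -3.1] w 0.117 q [-0.06  0.43  1.14  0.11  2.18  0.21]
0.57 [[350.2, 204.6], [351.9, 208.0], [305.2, 234.9], [307.0, 238.6], [258.3, 251.8], [260.0, 255.2]] 
   top [[335.3, 260.9], [334.8, 263.1], [264.7, 245.2], [264.6, 247.5], [280.2, 203.0], [280.0, 205.3]]
0.59 [[349.6, 203.4], [351.3, 206.8], [304.5, 233.6], [306.4, 237.3], [258.2, 251.8], [260.0, 255.2]] 
   top [[335.5, 260.0], [335.0, 262.3], [264.7, 244.3], [264.6, 246.7], [280.2, 202.9], [280.0, 205.3]]
0.61 [[348.9, 202.2], [350.7, 205.6], [303.7, 232.3], [305.7, 235.9], [258.2, 251.8], [260.1, 255.2]] 
   top [[335.6, 259.2], [335.2, 261.5], [264.8, 243.4], [264.6, 245.9], [280.2, 202.9], [280.0, 205.3]]
```

View pics/s18.png

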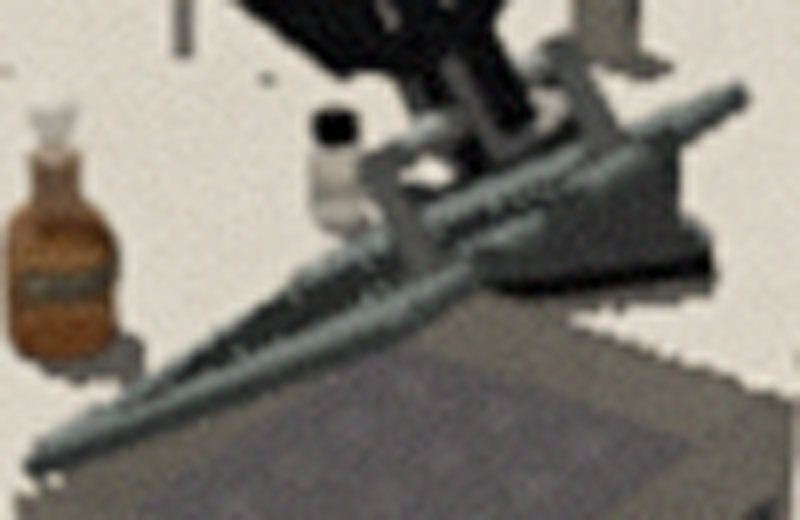

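View pics/t18.png

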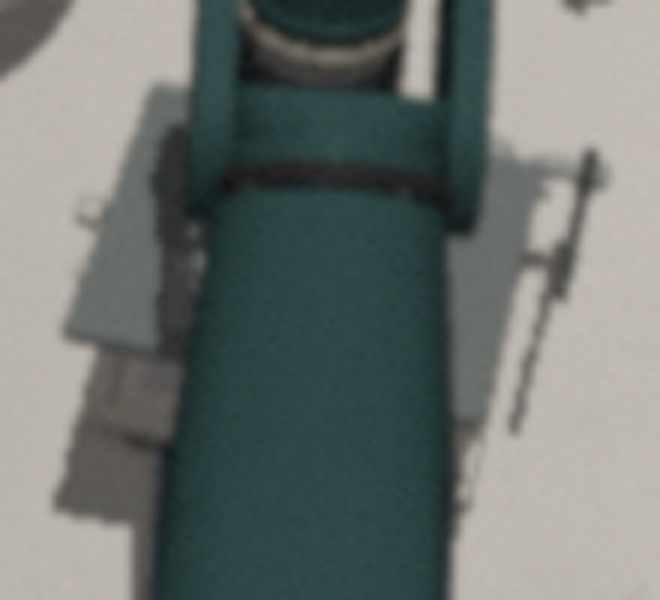

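Run:
```python
import arm
from arm import *
s=Cam("side")
g=cv2.imread("pics/side0.png").max(2).astype(float)
up=[];lo=[]
for u in range(314,331):
    col=g[:,u]; seg=np.arange(207,225); c=207+int(np.argmin(cv2.blur(col[207:225].reshape(-1,1),(1,3)).ravel()))
    d=25 
    # core arm value ~20; background above: max within 4px above
    a=c
    while col[a]<35: a-=1
    bg=np.median(col[a-4:a-1]) if u<323 else np.max(col[a-2:a+1]); th=(20+bg)/2
    v=c
    while col[v-1]<th: v-=1
    if not(col[v]<th): continue
    up.append((u,v-1+(col[v-1]-th)/(col[v-1]-col[v])))
    # lower
    b=c
    bgl=np.median(col[c+6:c+9]); th=(20+bgl)/2
    v=c
    sm=cv2.GaussianBlur(col.reshape(-1,1),(1,3),0.6).ravel() if bgl<60 else col
    while sm[v+1]<th: v+=1
    lo.append((u,v+(th-sm[v])/(sm[v+1]-sm[v])))
up=np.array(up);lo=np.array(lo)
print(np.c_[up,lo[:,1]].round(1).tolist())
def ang(p,yaw):
    arm.ex=np.array([np.cos(yaw),np.sin(yaw),0]); arm.ey=np.array([-np.sin(yaw),np.cos(yaw),0])
    d=s.ray(p); k=(48-s.C@arm.ey)/(d@arm.ey); P=s.C+d*k[:,None]; a=np.polyfit(P@arm.ex,P[:,2],1); return np.arctan(-a[0]).round(3)
for sel in (slice(0,None),slice(2,None),slice(0,-3)):
    print([(y,ang(up[sel],y),ang(lo[sel],y)) for y in(-.245,-.235,-.225)])
```

```text
[[314.0, 217.2, 221.0], [315.0, 216.5, 220.3], [316.0, 216.0, 220.2], [317.0, 215.6, 219.5], [318.0, 215.0, 219.4], [319.0, 213.9, 218.9], [320.0, 213.2, 218.8], [321.0, 213.0, 218.2], [322.0, 212.6, 217.0], [323.0, 212.4, 216.5], [324.0, 212.2, 216.4], [325.0, 211.5, 216.1], [326.0, 211.1, 215.5], [327.0, 210.3, 214.6], [328.0, 209.3, 214.0], [329.0, 208.7, 213.9], [330.0, 208.6, 213.9]]
[(-0.245, np.float64(0.66), np.float64(0.632)), (-0.235, np.float64(0.66), np.float64(0.632)), (-0.225, np.float64(0.659), np.float64(0.631))]
[(-0.245, np.float64(0.656), np.float64(0.64)), (-0.235, np.float64(0.656), np.float64(0.639)), (-0.225, np.float64(0.655), np.float64(0.638))]
[(-0.245, np.float64(0.647), np.float64(0.631)), (-0.235, np.float64(0.646), np.float64(0.631)), (-0.225, np.float64(0.646), np.float64(0.63))]
```

>>> step_arm:
  motion:
    - [0,0.0012,-0.007,0.035,0,0]
    - [0,0.0023,-0.014,0.07,0,0]
    - [0,0.0035,-0.0215,0.103,0,0]
    - [0,0.0035,-0.0215,0.103,0,0]
    - [0,0.0035,-0.0215,0.103,0,0]

```text
t: 16.28
position: [514.5, 52.9, 202.4]
orientation: [-0.254, 0.742, 0.586, -0.203]
ft_force: [-7.6, 0.6, -3.0]
gripper_width: 0.117
```

Run:
```python
from arm import *
lid()
s=Cam("side");t=Cam("top"); lid()
c=s.im[195:260,258:358]; cv2.imwrite("pics/s19.png",cv2.resize(c,None,fx=8,fy=8,interpolation=cv2.INTER_CUBIC))
c=t.im[190:290,255:365]; cv2.imwrite("pics/t19.png",cv2.resize(c,None,fx=6,fy=6,interpolation=cv2.INTER_CUBIC))
```

```text
t 16.28 theta pos 0.6433 r 159.9 (159.5) ey 171.2 tilt 0.6616 lat -0.0044 F [-7.6  0.6 -3. ] w 0.117 q [-0.07  0.48  1.08  0.12  2.24  0.21]
t 16.38 theta pos 0.6429 r 159.9 (159.5) ey 171.3 tilt 0.6612 lat -0.0045 F [-7.7  0.1 -4.2] w 0.118 q [-0.07  0.47  1.08  0.12  2.24  0.21]
```

View pics/s19.png

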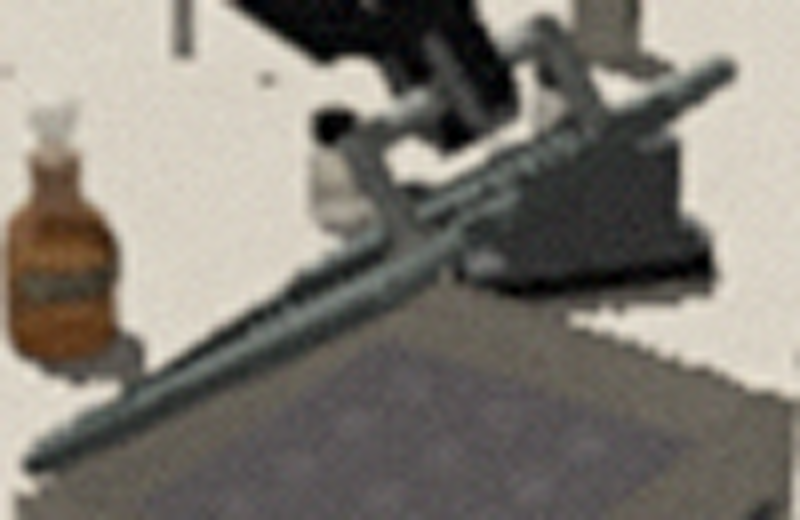

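View pics/t19.png

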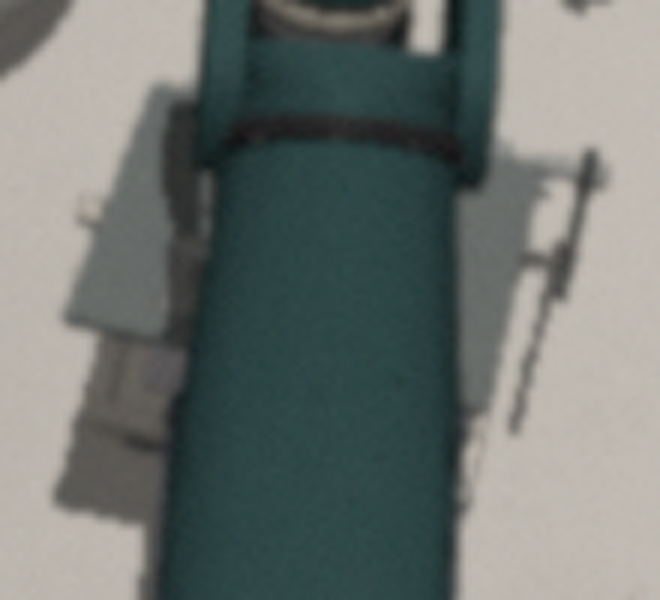

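Run:
```python
from arm import *
s=Cam("side")
c=s.im[203:230,305:345].astype(float); c=np.clip(c*1.6,0,255).astype(np.uint8)
cv2.imwrite("pics/s20.png",cv2.resize(c,None,fx=20,fy=20,interpolation=cv2.INTER_CUBIC))
P=lambda dx,e,z: (601.7+dx)*ex+(171.3+e)*ey+np.array([0,0,z])
for th in (.62,.643,.665):
    cc,n=np.cos(th),np.sin(th); R=lambda x,z:(x*cc+z*n, -x*n+z*cc)
    o=[]
    for x,z,e in [(-10,5,-102),(-100,5,-102),(-181,5,-102)]:
        a,b=R(x,z); o+=[P(a,e,90+b)]
    for x,z,e in [(-20,6,-127),(-85,6,-127)]:
        a,b=R(x,z); o+=[P(a,e,90+b)]
    print(th,((s.proj(o)-[305,203]+.5)*20).round(0).tolist())
```

```text
0.62 [[25.0, 378.0], [461.0, 176.0], [882.0, -18.0], [171.0, 284.0], [484.0, 138.0]]
0.643 [[24.0, 377.0], [453.0, 162.0], [866.0, -45.0], [168.0, 281.0], [477.0, 126.0]]
0.665 [[23.0, 375.0], [444.0, 148.0], [851.0, -71.0], [166.0, 279.0], [469.0, 115.0]]
```

View pics/s20.png

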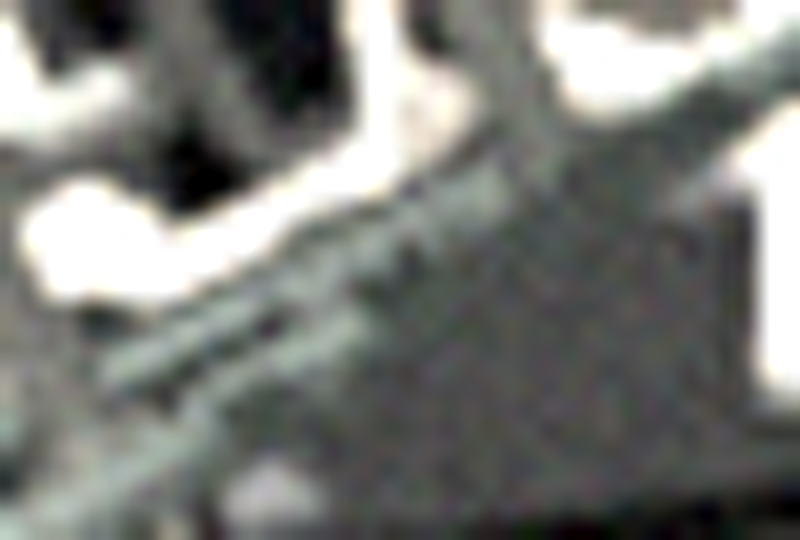

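Run:
```python
from arm import *
acc=0
for i in range(4): acc=acc+Cam("side").im.astype(float)
s=Cam("side"); g=(acc/4).max(2)
print(g[208:224,310:332].astype(int))
```

```text
[[119  94  77  61  43  52  70  62  35  22  38  41  67 162 172 146 150 157
  124  80  74  79]
 [ 84  70  60  38  19  43  66  71  60  49  53  66 100 174 172 143 149 138
   88  58  68  78]
 [ 59  60  47  18   7  16  42  62  63  63  70 101 170 210 182 148 135  92
   57  58  71  76]
 [ 56  53  43  14   5   8  16  42  66 100 154 188 217 223 174 115  91  68
   80  87  72  77]
 [133  79  50  31   5   5  25  74 142 164 186 195 183 167 121  75  80  97
   97  97  75  62]
 [204 175 122  52  34  67 140 182 201 173 141 116  89  71  82  96  97  89
   92  91  67  52]
 [221 224 186 127 145 180 214 229 191 115  76  63  81  98  95  89  91  71
   70  69  51  52]
 [221 223 213 202 214 227 210 179 125  72  76  96  95 113  86  47  73  62
   51  56  52  51]
 [214 224 226 223 210 178 138  92  79  98  99 110  85  71  64  45  47  51
   51  50  54  50]
 [157 181 192 179 136  89  84  97  95 107 101  90  63  44  41  49  49  54
   53  50  46  49]
 [ 55  85 109  89  81  95 110 105  65  72  87  93  92  70  50  51  54  53
   48  50  49  47]
 [ 43  57  85  98 114 104  90  67  45  74  94 111 114  86  62  52  52  50
   49  46  47  49]
 [ 86 104 117 106  89  64  48  70  90 110 110 100  86  70  57  50  49  45
   49  49  44  47]
 [103 107  88  64  46  72  90  89  93  93  81  75  64  50  50  49  48  47
   45  49  49  47]
 [ 83  69  45  39  73  92  91  69  49  50  61  68  59  49  49  46  45  50
   49  48  48  45]
 [ 67  71  69  57  96  88  59  52  49  47  54  54  47  46  47  47  48  52
   48  50  50  51]]
```

Run:
```python
from arm import *
acc=0
for i in range(3): acc=acc+Cam("side").im.astype(float)
s=Cam("side"); lid(); g=(acc/3).max(2)
up=[];ri=[]
for u in range(313,327):
    col=g[:,u]; 
    v=212 if u<323 else 210
    while col[v]<140: v+=1
    bg=max(col[v:v+3])
    while col[v]>(bg+80)/2: v+=1
    th=(bg+80)/2; e=v-1+(col[v-1]-th)/(col[v-1]-col[v]); up.append((u,e))
    k=np.arange(v+1,v+4); m=k[np.argmax(col[k])]; a,b,c=col[m-1:m+2]; ri.append((u,m+.5*(a-c)/(a-2*b+c)))
up=np.array(up);ri=np.array(ri); print(np.c_[up,ri[:,1]].round(1).tolist())
for n,p,e in(("armedge",up,44),("ridge",ri,70)):
    Q=plane(s,p,e); a=np.polyfit(Q[:,0],Q[:,1],1); print(n,np.arctan(-a[0]).round(3),"px slope",np.polyfit(p[:,0],p[:,1],1)[0].round(3))
# lid right outer free edge: lower silhouette / front right; lid near edge lower line bottom vs incubator
```

```text
t 16.88 theta pos 0.6426 r 159.9 (159.5) ey 171.3 tilt 0.6609 lat -0.0045 F [-7.1 -0.  -3.7] w 0.118 q [-0.07  0.47  1.08  0.12  2.24  0.21]
[[313.0, 217.3, 219.7], [314.0, 214.0, 215.4], [315.0, 216.3, 218.6], [316.0, 213.1, 214.5], [317.0, 215.3, 217.6], [318.0, 214.8, 216.8], [319.0, 213.9, 216.8], [320.0, 213.1, 216.9], [321.0, 212.8, 215.8], [322.0, 212.6, 215.1], [323.0, 212.2, 214.8], [324.0, 211.8, 214.1], [325.0, 211.0, 213.4], [326.0, 314.8, 317.6]]
armedge -1.2 px slope 2.567
ridge -1.208 px slope 2.631
```

Run:
```python
from arm import *
s=Cam("side");t=Cam("top"); cv2.imwrite("pics/s21.png",s.im); t.crop(155,170,355,320,4,"t21.png"); lid()
```

```text
t 16.98 theta pos 0.6426 r 159.9 (159.5) ey 171.2 tilt 0.661 lat -0.0045 F [-7.6  0.7 -4.3] w 0.115 q [-0.07  0.47  1.08  0.12  2.24  0.21]
```

View pics/s21.png

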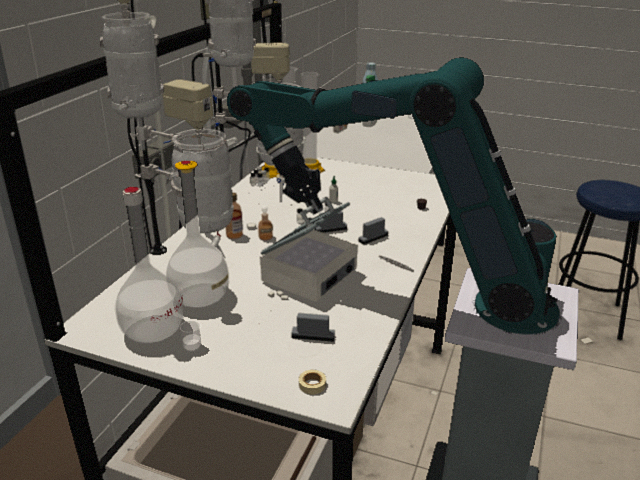

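View pics/t21.png

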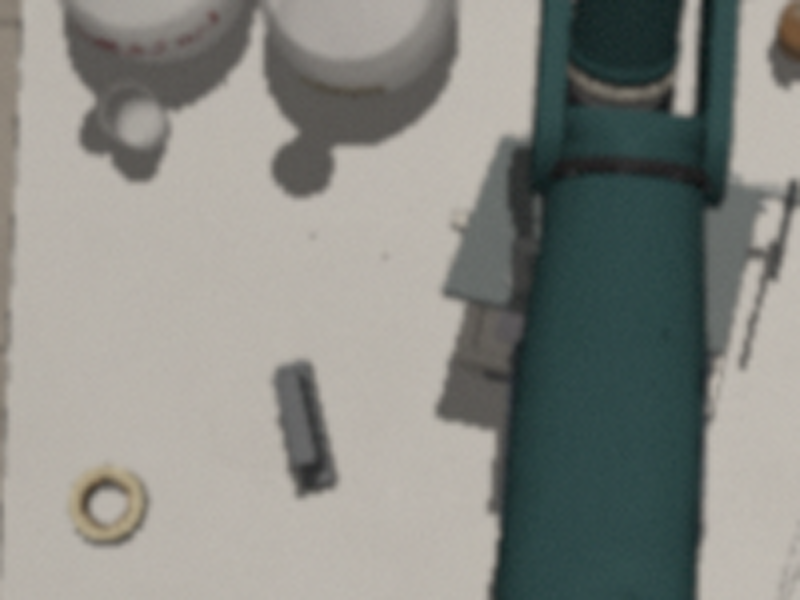

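The block stands upright and clear at side (313,326). The chips are on the bench near side (275,295). The gripper is holding the lid still at 0.643 rad. I'll hand in now.

```bash
python3 -c "
from station import sign_off
print(sign_off())"
```

```text
the job is handed in; nothing more can be done
None
```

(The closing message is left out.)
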